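# Lock out the furnace with a snap-hook clip

### The job

The furnace is switched off for repair: pick up the red lockout clip, find by feel how far the isolator's eye is drawn out, and press the clip's sprung gate sideways against the eye's upright bar until the bar is inside the hook. Then draw the clip back so that the gate snaps shut and the bar bears in the end of the hook, and prove it with a steady pull of about 12 newtons for a second. Leave the clip lying flat on the table, closed round the bar, and let go; never load the eye with more than 18 newtons, and do not disturb the other things.

Things in the scene. Friction and masses are not known exactly. Their poses are not given: they have to be found in the camera images.
- clip_grip (a point): Centre of the lockout clip's handle, half-way up: a loose red block 50 mm long (x), 18 wide (y), 30 tall; clip about 90 g, lying flat, z up. A silver snap hook, 36 mm wide, reaches ahead along +x and ends in a round red bumper (22 mm across, 18 tall, front at x = 108 mm, y = 0). Its 8 mm round bars have their centre line 6 mm below this point. The brass gate closes its mouth on the +y side.
- clip_mouth (a point): On the shut gate near its tip, at (63, 14, -6) mm from clip_grip, same axes. Gate: 7 mm thick, hinged 31 mm behind (-x), tip centre 5 mm ahead; it swings only inward (-y). The hook's nose (8 mm round) begins 9 mm ahead of this point. An 8 mm bar pressed in along -y within 4 mm in x of here passes; it is past the nose 8 mm inward of here, and the gate meets a hard stop at about 11 mm inward.
- clip_seat (a point): Where the centre of an 8 mm bar lies when seated in the hook's bow: (80, 0, -6) mm from clip_grip, same axes. The hook's spine runs along y = -14 mm. From the pressed-in position, moving the clip back (-x) about 17 mm brings the bar here, and the gate springs shut behind it once the bar has left the gate's tip.
- clip_gate (a joint): The clip's gate, rad: 0 shut, 0.56 fully pressed inward (hard stop). A spring shuts it; a bar pressing near the tip feels about 1.5 N at first and about 5 N at full opening.
- eye_mid (a point): Middle place of the eye's upright bar, 15 mm above the table. Isolator: grey box (90 mm deep, 130 wide, 55 tall; red knob to 77), front face 80 mm away at +x; z up. The eye, an 8 mm steel rod, stands on the table up to 45 mm, bends, and enters the box along +x. It is drawn out more or less: the bar is up to 13 mm nearer or farther in x than here (y true), too stiff to move; feel for it.

How it is judged:
On the way, in this order (a step that is already met when the one before it is completed fails the run):
1. the bar of the eye presses the clip's gate inward by more than 0.3 rad (value of joint clip_gate above 0.3 rad and contact force between isolator and clip_gate above 1 N), for 0.05 s.
2. gate shut, bar inside the end of the hook, and the clip pulled against it with more than 8 N for 0.3 s (value of joint clip_gate below 0.1 rad and x of eye_mid in the frame of clip_grip between 0.063 and 0.0955 m and y of eye_mid in the frame of clip_grip between -0.011 and 0.011 m and contact force between isolator and clip above 8 N), for 0.3 s.
At the end, for the whole second after the job is handed in: Clip released, at rest, flat on the table (tilt under 0.12 rad, clip_grip below 19 mm), gate shut (under 0.1 rad), bar enclosed in the hook: eye_mid 40 to 95.5 mm ahead of clip_grip and within 13 mm of its centre line (so the bar is inside wherever it stands) (value of joint clip_gate below 0.1 rad and x of eye_mid in the frame of clip_grip between 0.04 and 0.0955 m and y of eye_mid in the frame of clip_grip between -0.013 and 0.013 m and height (world z) of clip_grip below 0.019 m and angle between clip_grip's own z axis and vertical below 0.12 rad and linear speed of clip below 0.01 m/s and contact force between clip and the fingers below 0.1 N); the robot touches nothing.
It fails at once if clip and eye pressed or pulled together with more than 18 N (contact force between isolator and clip above 18 N).
It fails at once if the robot itself pushes the isolator with more than 5 N (contact force between isolator and the fingers above 5 N or contact force between isolator and the arm above 5 N).
It fails at once if a bystander is moved more than 25 mm (distance of any of crucible_a, crucible_b, crucible_c, padlock, tongs, quench_bowl, fire_brick from where it was at the start of the episode above 0.025 m).
It also fails if it takes over 69 s, if anything falls off the work surface, if the arm or the gripper's body presses on something with over 40 N, if the wrist force passes 120 N, or if a joint passes its speed limit or range.

### The arm

A 6-joint arm with a two-finger parallel gripper is mounted at the origin on the work surface. World frame = base frame: x ahead of the robot, y to its left, z up, the work surface at z = 0. Lengths are in m, angles in rad, forces in N, time in s.
With the tool pointing down it reaches from about 0.35 to 0.725 m from the base axis. Payload 4.3 kg.
Tool frame: the origin (TCP) lies on the centre line of the jaws, within the pads' length; the fingertips stand 17 mm ahead of it and the grasp point (between the pads) lies 2 mm behind it; x points along the fingers, z is the direction in which the jaws open and shut, and the axes are right-handed (so a half turn about x gives the same grasp; the last joint's range is limited). The gripper opens to 85 mm and grips with 20 to 120 N. Pads are 22 mm wide; open, the fingers measure 114 mm over their backs; the gripper's body (76 mm by 85 mm) begins 54 mm behind the grasp point. The pads swing forward as they close: fully open they stand 13 mm farther back than shut.
Start: joints at [1.105, 0.377, 0.081, 1.274, 0, 1.46], TCP at [0.2, 0.539, 0.248] pointing down, gripper open.
Joint ranges: [-2.72, 2.72], [-0.84, 1.66], [-1.02, 1.22], [-1.77, 2.12], [-1.37, 1.28], [-3.14, 3.14]. Speed limits (rad/s): [2.57, 2.57, 3.14, 3.14, 3.14, 3.14].

### API

Orientations are given as [roll, pitch, yaw] about the fixed x, y, z axes, in that order (R = Rz(yaw) Ry(pitch) Rx(roll)).
In Python, from bench import * gives the robot as it stands. The module is installed in compiled form; this text tells all that it offers.
- The arm moves only by the tool play_rows, never from a script. Its argument "rows" is a list of rows, each an object of numbers: "dx", "dy", "dz": the shift along the tool's x, y, z in m; "spin": the turn about the tool's x in degrees. A call has 1 to 5 rows; each row shifts and turns the commanded pose from where the row before left it, along the tool's axes as they then stand; what a row does not reach is not made up. A row lasts 1/12 s, in which the tool goes at most 41.7 mm and 7.16 degrees, less where a joint would pass 70% of its speed; a pose out of reach is approached as far as the arm can. A call is refused whole if a number of a shift passes 0.0417 or a number of a turn 7.16, either way. A call with a gripper value outside its range is refused whole. "hand" is the finger opening in m, from 0 to 0.0854, set as the call begins (left out, the last holds). The fingers move at their own pace and stop on an object; "grip_force" is the grip in N (left out, the last holds). Time passes only in rows, so rows that do not move let the fingers close. It gives the time, the measured TCP pose, the force and the opening at its end, in the units of the state.
- read_state(): the state, without advancing time (a new reading comes with each control period).
- camera(name): name is "scene" or "top"; returns a dict with "image" (480x640x3 uint8, red, green, blue), "mtx" (3x3 intrinsics, pixels), "k1" (the pictures are not rectified: a ray, as slopes to the right and down, at radius r is drawn at 1 + k1 r^2 times it, then the intrinsics apply), "extrinsics" (4x4, takes a point from camera to world coordinates). Camera axes: x right, y up, looking along -z (the intrinsics and any distortion apply to the point x, -y, -z); pixel columns grow to the right and rows downward; lengths in m; the calibration is good to about 2 mm. A picture is of the moment at which its call begins. There is no depth.
- hand_in(): hands the job in, once; it reports no verdict.
The state is a dict: "time": time; "joints": joint angles; "joint_velocities": joint speeds; "tau": joint torques, N m; "tcp_pos": TCP position; "eef_rot": TCP orientation; "ft_force": force on the tool from outside, world axes, zero at the start; "wrist_torque": the same for the moment, N m; "gripper_width": opening from 0.0 (shut) to 1.0 (fully open).
Only numpy, scipy, OpenCV 4.12 (cv2) and the standard library are available. Lean on these libraries where they do the work, as an engineer would, in place of code of your own. Each camera call takes 0.05 s, during which the arm holds its last target.

## Working session

There is one attempt and no reset: what is moved stays moved. The work goes in short steps, Python scripts to look and compute and a tool call to move; the robot and the scene stay as the last step left them, time stands still between calls to the robot, and variables do not carry over. Pictures are saved under pics/ and viewed, and the job is handed in when it is done.

Besides the shell and the picture viewer there is one more tool, called after "Call:" by a JSON object that holds its "fn" and its "kwargs", one argument or row to a line. play_rows: Moves the arm, as the interface text tells. Its arguments: {"type":"object","properties":{"rows":{"type":"array","items":{"type":"object","properties":{"dx":{"type":"number"},"dy":{"type":"number"},"dz":{"type":"number"},"spin":{"type":"number"}}}},"hand":{"type":"number"},"grip_force":{"type":"number"}},"required":["rows"]}

```bash
mkdir -p pics; ls
python3 - <<'E'
from bench import *
import cv2, numpy as np
s=read_state(); print(s)
for n in("scene","top"):
    c=camera(n); cv2.imwrite(f"pics/{n}0.png",c["image"][:,:,::-1]); np.savez(f"{n}.npz",**c); print(n,c["mtx"],c["k1"],c["extrinsics"])
E
```

```text
pics
{'time': 0.0, 'joints': array([1.10467264e+00, 3.78060979e-01, 7.96149203e-02, 1.27438946e+00,
       2.90386596e-05, 1.46049272e+00]), 'joint_velocities': array([ 0.00200838, -0.00083512,  0.00019283, -0.00127828, -0.00166125,
        0.00021418]), 'tau': array([ 3.47516243e-04, -4.63601732e+01,  2.69877058e+01,  2.08284130e-02,
       -2.20883203e-05, -9.62907194e-06]), 'tcp_pos': array([0.20001358, 0.53842812, 0.24735777]), 'eef_rot': array([ 3.01704977,  1.56875693, -2.05115932]), 'ft_force': array([-0.50398697, -0.35780958, -0.01267857]), 'wrist_torque': array([-0.00228076, -0.01068318, -0.01334912]), 'gripper_width': 1.0033642197747286}
scene [[517.80818874   0.         319.90229988]
 [  0.         517.80818874 235.82251495]
 [  0.           0.           1.        ]] -0.003753709550069871 [[-0.1014239  -0.52629294  0.84423275  1.34624628]
 [ 0.99483061 -0.04936816  0.08874032  0.1056301 ]
 [-0.00502518  0.84886897  0.52857944  0.56755796]
 [ 0.          0.          0.          1.        ]]
top [[440.18300103   0.         314.53460556]
 [  0.         440.18300103 237.44259669]
 [  0.           0.           1.        ]] -0.06716602077420711 [[ 0.02670332  0.97899528 -0.20212663  0.35970874]
 [-0.99963588  0.02693582 -0.00160072  0.02055182]
 [ 0.00387735  0.20209577  0.97935809  0.90479143]
 [ 0.          0.          0.          1.        ]]
```

View pics/top0.png

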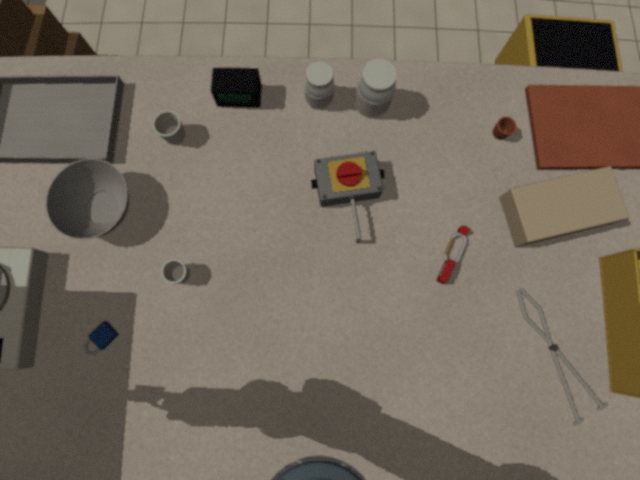

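View pics/scene0.png

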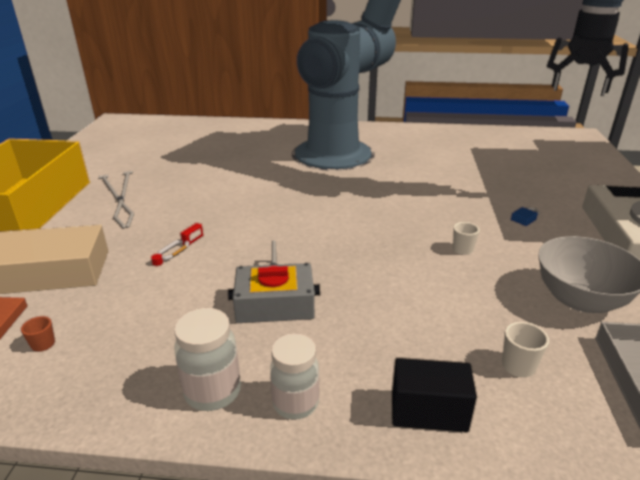

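The top picture shows the clip at about (455,255), with its handle at (447,272) and bumper at (464,231). The isolator is at (348,178) and the eye at about (359,240). I'll enlarge both areas.

```bash
cat > h.py <<'E'
import numpy as np, cv2
def ray(c,u,v):
    K=c["mtx"];k=float(c["k1"]);E=c["extrinsics"]
    p=cv2.undistortPoints(np.array([[[u,v]]],float),K,np.array([k,0,0,0,0.]))[0,0]
    d=E[:3,:3]@np.array([p[0],-p[1],-1]); return E[:3,3],d
def at(c,u,v,z):
    o,d=ray(c,u,v); return o+d*(z-o[2])/d[2]
def proj(c,P):
    E=c["extrinsics"];q=E[:3,:3].T@(np.asarray(P,float)-E[:3,3]); x,y=q[0]/-q[2],-q[1]/-q[2]
    f=1+float(c["k1"])*(x*x+y*y);K=c["mtx"]; return K[0,0]*x*f+K[0,2],K[1,1]*y*f+K[1,2]
def crop(img,u0,v0,u1,v1,s,fn):
    a=cv2.resize(img[v0:v1,u0:u1,::-1],None,fx=s,fy=s,interpolation=cv2.INTER_CUBIC)
    for u in range((u0+9)//10*10,u1,10):
        cv2.line(a,((u-u0)*s+s//2,0),((u-u0)*s+s//2,6),(0,255,0),1); cv2.putText(a,str(u),((u-u0)*s-8,16),0,.35,(0,255,0))
    for v in range((v0+9)//10*10,v1,10):
        cv2.line(a,(0,(v-v0)*s+s//2),(6,(v-v0)*s+s//2),(0,255,0),1); cv2.putText(a,str(v),(8,(v-v0)*s+s//2+4),0,.35,(0,255,0))
    cv2.imwrite(fn,a)
E
python3 - <<'E'
from h import *
t=np.load("top.npz");s=np.load("scene.npz")
crop(t["image"],425,215,485,295,7,"pics/tc.png")
crop(t["image"],300,140,400,255,5,"pics/te.png")
crop(s["image"],145,215,215,275,8,"pics/sc.png")
crop(s["image"],220,230,330,330,6,"pics/se.png")
E
```

```text
(no output)
```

View pics/tc.png

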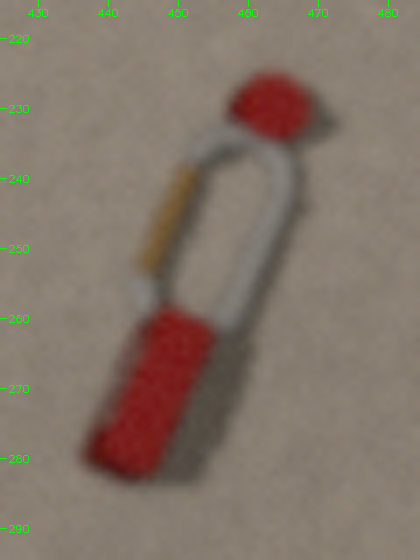

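View pics/te.png

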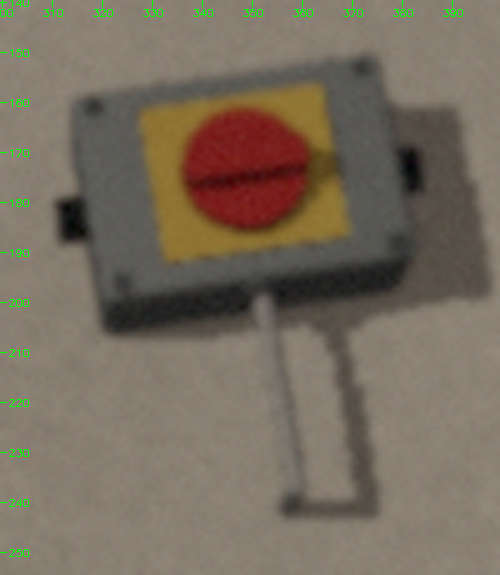

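View pics/sc.png

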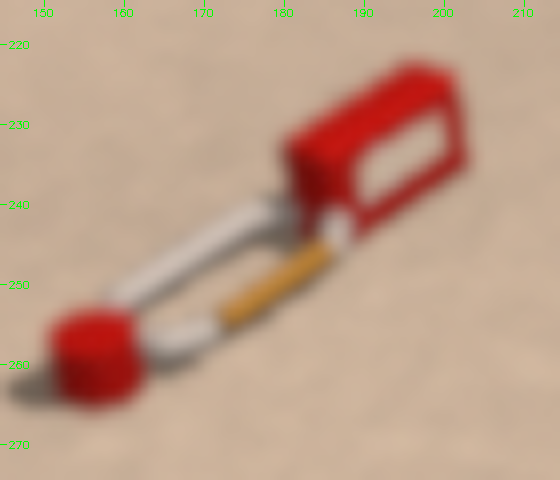

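View pics/se.png

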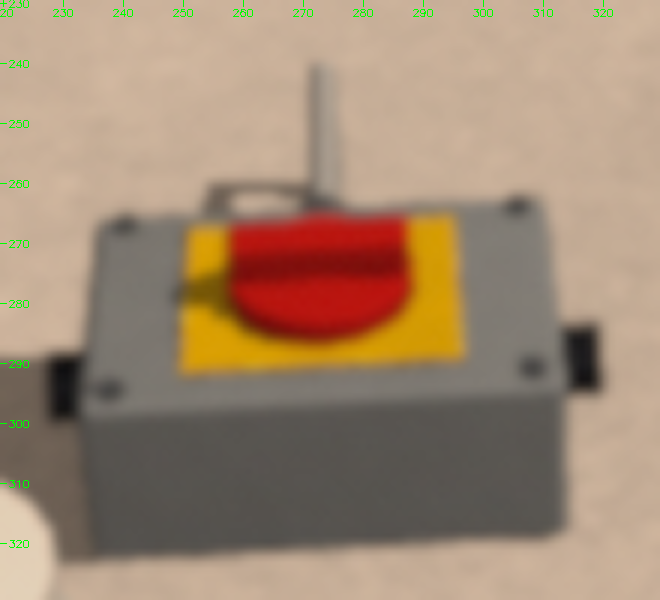

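Run:
```python
from h import *
np.set_printoptions(precision=4,suppress=True)
t=np.load("top.npz");s=np.load("scene.npz")
B=[at(t,*p,.055) for p in [(314.6,159),(374.6,150.6),(381.2,191),(320.4,199.6)]]
print("box top",B); 
e=lambda a,b:(np.linalg.norm(a-b),np.degrees(np.arctan2(*(a-b)[1::-1])))
print(e(B[0],B[1]),e(B[3],B[2]),e(B[0],B[3]),e(B[1],B[2]))
print("box scene top",[at(s,220+(x-3)/6,230+(y-3)/6,.055) for x,y in[(98,222),(545,200),(563,392),(82,415)]])
print("eye top outer end", at(t,358.5,239,.041),"base",at(t,358,242.5,0.0), "rod at box",at(t,352.5,200,.041))
print("scene eye end",at(s,273,241.5,.041))
print("handle top",[at(t,*p,.03) for p in [(446.4,258.4),(455.4,261.7),(436.3,279.6),(446.7,283.1)]])
print("scene handle",[at(s,145+(x-4)/8,215+(y-4)/8,.03) for x,y in[(285,150),(350,165),(455,75),(400,60)]])
print("bumper",at(t,463.3,229.3,.018), at(s,145+(95-4)/8,215+(330-4)/8,.018))
```

```text
box top [array([0.6993, 0.0262, 0.055 ]), array([ 0.7215, -0.0971,  0.055 ]), array([ 0.6346, -0.1102,  0.055 ]), array([0.613 , 0.0122, 0.055 ])]
(np.float64(0.1252980630158233), np.float64(100.19547748721631)) (np.float64(0.12432232507513478), np.float64(100.01927452192575)) (np.float64(0.08746051735239752), np.float64(9.180644303259891)) (np.float64(0.08786542766647838), np.float64(8.548498961796106))
box scene top [array([ 0.6399, -0.1137,  0.055 ]), array([0.617 , 0.0121, 0.055 ]), array([0.7044, 0.0272, 0.055 ]), array([ 0.726, -0.097,  0.055])]
eye top outer end [ 0.5372 -0.0662  0.041 ] base [ 0.5381 -0.0693  0.    ] rod at box [ 0.6182 -0.0535  0.041 ]
scene eye end [ 0.5338 -0.0691  0.041 ]
handle top [array([ 0.5043, -0.246 ,  0.03  ]), array([ 0.498 , -0.2643,  0.03  ]), array([ 0.4608, -0.2242,  0.03  ]), array([ 0.4542, -0.2451,  0.03  ])]
scene handle [array([ 0.504 , -0.2619,  0.03  ]), array([ 0.5093, -0.2436,  0.03  ]), array([ 0.4643, -0.2306,  0.03  ]), array([ 0.4582, -0.247 ,  0.03  ])]
bumper [ 0.5686 -0.2875  0.018 ] [ 0.5686 -0.2883  0.018 ]
```

```bash
cat >> h.py <<'E'
from scipy.spatial.transform import Rotation as Ro
def plan(target,jaw_deg=None):
    """target TCP world; jaw_deg world heading of tool z (mod 180)"""
    from bench import read_state
    s=read_state(); R=Ro.from_euler('xyz',s['eef_rot']).as_matrix(); 
    a=np.degrees(np.arctan2(R[1,2],R[0,2]))
    sp=0
    if jaw_deg is not None: sp=-((jaw_deg-a+90)%180-90)
    d=R.T@(np.asarray(target)-s['tcp_pos'])
    print("t %.2f tcp %s jaw %.2f tilt %s | spin %.2f (first shift, then spin) d_tool mm %s f %s w %.3f j6 %.2f"%(s['time'],np.round(s['tcp_pos'],4),a,np.round(R[:,0],3),sp,np.round(d*1e3,1),np.round(s['ft_force'],2),s['gripper_width'],s['joints'][5]))
    # d after complete spin
    d2=Ro.from_rotvec([np.radians(sp),0,0]).as_matrix().T@d; print("  if spun first:",np.round(d2*1e3,1)); return d,sp
E
python3 - <<'E'
from h import *
plan([0.4817,-0.2453,0.12],63.8)
from bench import *
s=read_state();print(np.round(Ro.from_euler('xyz',s['eef_rot']).as_matrix(),3))
E
```

```text
t 0.10 tcp [0.2001 0.5385 0.2474] jaw 69.61 tilt [-0.001 -0.002 -1.   ] | spin 5.81 (first shift, then spin) d_tool mm [ 128.5 -537.1 -636.3] f [ 0.18 -0.07 -0.2 ] w 0.998 j6 1.46
  if spun first: [ 128.5 -598.8 -578.7]
[[-0.001 -0.937  0.348]
 [-0.002  0.348  0.937]
 [-1.     0.    -0.002]]
```

Call:
{"fn": "play_rows", "kwargs": {
  "rows": [
    {"dy": -0.025, "dz": -0.03},
    {"dy": -0.025, "dz": -0.03},
    {"dy": -0.025, "dz": -0.03},
    {"dy": -0.025, "dz": -0.03},
    {"dy": -0.025, "dz": -0.03}
  ],
  "hand": 0.06,
  "grip_force": 80
}}

```text
validation failed for argument at $.ro...
```

Call:
{"fn": "play_rows", "kwargs": {
  "rows": [
    {"dy": -0.025, "dz": -0.03},
    {"dy": -0.025, "dz": -0.03},
    {"dy": -0.025, "dz": -0.03},
    {"dy": -0.025, "dz": -0.03},
    {"dy": -0.025, "dz": -0.03}
  ]
}}

```text
validation failed for argument at $.ro...
```

Call:
{"fn": "play_rows", "kwargs": {
  "rows": [
    {"dy": -0.025, "dz": -0.03},
    {"dy": -0.025, "dz": -0.03},
    {"dy": -0.025, "dz": -0.03},
    {"dy": -0.025, "dz": -0.03},
    {"dy": -0.025, "dz": -0.03}
  ]
}}

```text
validation failed for argument at $.ro...
```

```bash
python3 -c "
from h import *
plan([0.4817,-0.2453,0.12],63.8)"
```

```text
t 0.10 tcp [0.2001 0.5385 0.2474] jaw 69.61 tilt [-0.001 -0.002 -1.   ] | spin 5.81 (first shift, then spin) d_tool mm [ 128.5 -537.1 -636.3] f [ 0.18 -0.07 -0.2 ] w 0.998 j6 1.46
  if spun first: [ 128.5 -598.8 -578.7]
```

The calls were rejected, so I'll give every field in each row.

Call:
{"fn": "play_rows", "kwargs": {
  "rows": [
    {"dx": 0, "dy": -0.025, "dz": -0.03, "spin": 0},
    {"dx": 0, "dy": -0.025, "dz": -0.03, "spin": 0},
    {"dx": 0, "dy": -0.025, "dz": -0.03, "spin": 0},
    {"dx": 0, "dy": -0.025, "dz": -0.03, "spin": 0},
    {"dx": 0, "dy": -0.025, "dz": -0.03, "spin": 0}
  ],
  "hand": 0.06,
  "grip_force": 80
}}

```text
time: 0.52
tcp_pos: [0.2651, 0.353, 0.2478]
eef_rot: [2.918, 1.57, -2.149]
ft_force: [1.5, -0.1, -0.0]
gripper_width: 0.701
```

Call:
{"fn": "play_rows", "kwargs": {
  "rows": [
    {"dx": 0, "dy": -0.025, "dz": -0.03, "spin": 0},
    {"dx": 0, "dy": -0.025, "dz": -0.03, "spin": 0},
    {"dx": 0, "dy": -0.025, "dz": -0.03, "spin": 0},
    {"dx": 0, "dy": -0.025, "dz": -0.03, "spin": 0},
    {"dx": 0, "dy": -0.025, "dz": -0.03, "spin": 0}
  ]
}}

```text
time: 0.93
tcp_pos: [0.3299, 0.1689, 0.2481]
eef_rot: [2.156, 1.571, -2.912]
ft_force: [1.7, 0.1, -0.5]
gripper_width: 0.703
```

Call:
{"fn": "play_rows", "kwargs": {
  "rows": [
    {"dx": 0, "dy": -0.025, "dz": -0.03, "spin": 0},
    {"dx": 0, "dy": -0.025, "dz": -0.03, "spin": 0},
    {"dx": 0, "dy": -0.025, "dz": -0.03, "spin": 0},
    {"dx": 0, "dy": -0.025, "dz": -0.03, "spin": 0},
    {"dx": 0, "dy": -0.025, "dz": -0.03, "spin": 0}
  ]
}}

```text
time: 1.35
tcp_pos: [0.3949, -0.0154, 0.2481]
eef_rot: [0.725, 1.57, 1.94]
ft_force: [1.5, 0.8, -1.2]
gripper_width: 0.705
```

```bash
python3 -c "
from h import *
plan([0.4817,-0.2453,0.12],63.8)"
```

```text
t 1.35 tcp [ 0.3949 -0.0154  0.2481] jaw 69.59 tilt [-0.  0. -1.] | spin 5.79 (first shift, then spin) d_tool mm [ 128.  -161.6 -185.3] f [ 1.52  0.79 -1.16] w 0.705 j6 0.16
  if spun first: [ 128.  -179.4 -168. ]
```

Call:
{"fn": "play_rows", "kwargs": {
  "rows": [
    {"dx": 0.01, "dy": -0.026, "dz": -0.03, "spin": 0},
    {"dx": 0.01, "dy": -0.026, "dz": -0.03, "spin": 0},
    {"dx": 0.01, "dy": -0.026, "dz": -0.03, "spin": 0},
    {"dx": 0.01, "dy": -0.026, "dz": -0.03, "spin": 0},
    {"dx": 0.02, "dy": -0.02, "dz": -0.025, "spin": 0}
  ]
}}

```text
time: 1.77
tcp_pos: [0.4625, -0.196, 0.1889]
eef_rot: [-1.779, 1.567, -0.566]
ft_force: [1.2, -0.3, -0.1]
gripper_width: 0.701
```

Call:
{"fn": "play_rows", "kwargs": {
  "rows": [
    {"dx": 0.02, "dy": -0.015, "dz": -0.018, "spin": 0},
    {"dx": 0.02, "dy": -0.01, "dz": -0.01, "spin": 0},
    {"dx": 0.015, "dy": 0, "dz": 0, "spin": 5.8},
    {"dx": 0, "dy": 0, "dz": 0, "spin": 0},
    {"dx": 0, "dy": 0, "dz": 0, "spin": 0}
  ]
}}

```text
time: 2.18
tcp_pos: [0.4732, -0.2268, 0.1322]
eef_rot: [1.4, 1.567, 2.516]
ft_force: [0.2, -0.2, 0.5]
gripper_width: 0.7
```

```bash
python3 -c "
from h import *
plan([0.4817,-0.2453,0.022],63.8)
from bench import *
c=camera('scene');np.savez('s1.npz',**c);crop(c['image'],130,130,250,280,5,'pics/s1.png')
c=camera('top');np.savez('t1.npz',**c);crop(c['image'],400,190,500,310,5,'pics/t1.png')"
```

```text
t 2.18 tcp [ 0.4732 -0.2268  0.1322] jaw 63.93 tilt [-0.003  0.002 -1.   ] | spin 0.13 (first shift, then spin) d_tool mm [110.1 -16.2 -13. ] f [ 0.15 -0.16  0.53] w 0.700 j6 -0.11
  if spun first: [110.1 -16.2 -13. ]
```

View pics/s1.png

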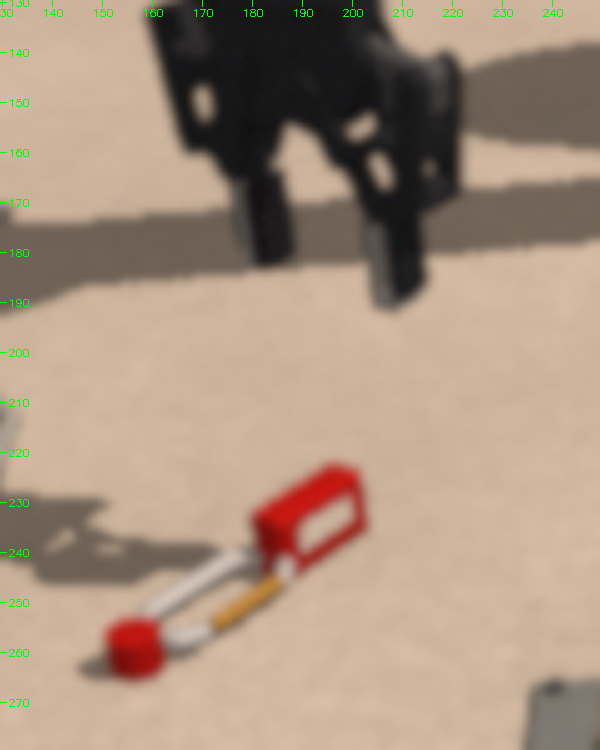

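View pics/t1.png

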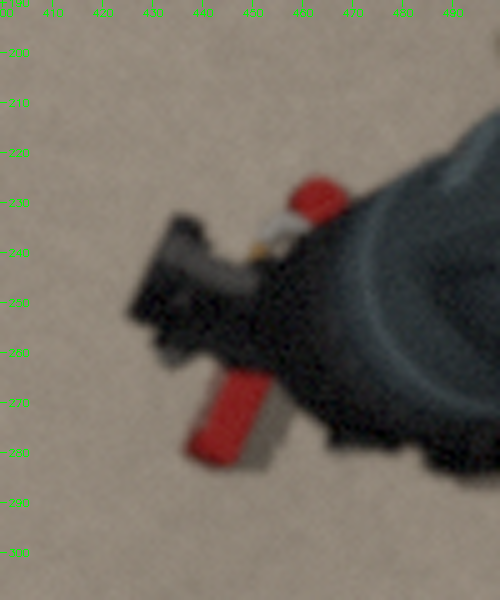

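Call:
{"fn": "play_rows", "kwargs": {
  "rows": [
    {"dx": 0.01, "dy": -0.016, "dz": -0.013, "spin": 0},
    {"dx": 0.03, "dy": 0, "dz": 0, "spin": 0},
    {"dx": 0.02, "dy": 0, "dz": 0, "spin": 0},
    {"dx": 0, "dy": 0, "dz": 0, "spin": 0},
    {"dx": 0, "dy": 0, "dz": 0, "spin": 0}
  ]
}}

```text
time: 2.7
tcp_pos: [0.4827, -0.2454, 0.0737]
eef_rot: [1.363, 1.57, 2.478]
ft_force: [-0.4, -0.9, 0.8]
gripper_width: 0.703
```

```bash
python3 -c "
from h import *
plan([0.4817,-0.2453,0.022],63.8)
from bench import *
c=camera('scene');np.savez('s1.npz',**c);crop(c['image'],130,150,250,280,5,'pics/s2.png')"
```

```text
t 2.70 tcp [ 0.4827 -0.2454  0.0737] jaw 63.90 tilt [-0.001  0.001 -1.   ] | spin 0.10 (first shift, then spin) d_tool mm [51.7  0.9 -0.3] f [-0.36 -0.92  0.77] w 0.703 j6 -0.13
  if spun first: [51.7  0.9 -0.3]
```

View pics/s2.png

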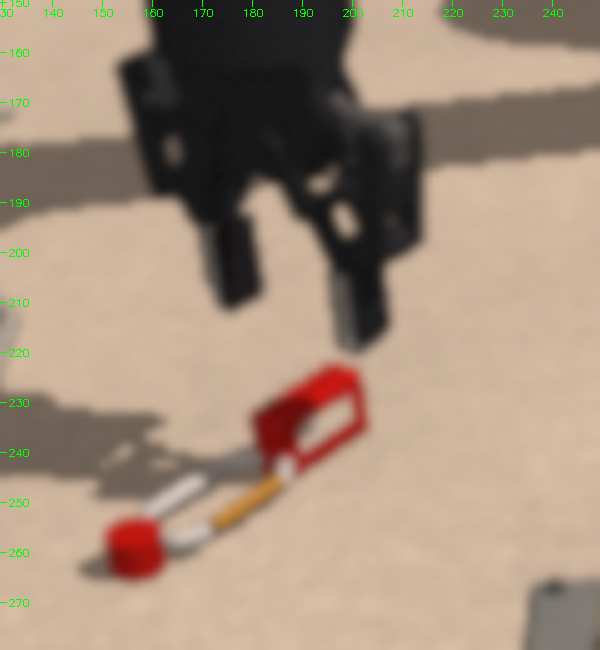

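Call:
{"fn": "play_rows", "kwargs": {
  "rows": [
    {"dx": 0.02, "dy": 0, "dz": 0, "spin": 0},
    {"dx": 0.018, "dy": 0, "dz": 0, "spin": 0},
    {"dx": 0.013, "dy": 0, "dz": 0, "spin": 0},
    {"dx": 0, "dy": 0, "dz": 0, "spin": 0},
    {"dx": 0, "dy": 0, "dz": 0, "spin": 0}
  ]
}}

```text
time: 3.17
tcp_pos: [0.4838, -0.2464, 0.0237]
eef_rot: [-1.661, 1.569, -0.546]
ft_force: [0.5, 0.3, 0.8]
gripper_width: 0.702
```

Call:
{"fn": "play_rows", "kwargs": {
  "rows": [
    {"dx": 0, "dy": 0, "dz": 0, "spin": 0},
    {"dx": 0, "dy": 0, "dz": 0, "spin": 0},
    {"dx": 0, "dy": 0, "dz": 0, "spin": 0},
    {"dx": 0, "dy": 0, "dz": 0, "spin": 0},
    {"dx": 0, "dy": 0, "dz": 0, "spin": 0}
  ],
  "hand": 0
}}

```text
time: 3.58
tcp_pos: [0.484, -0.2471, 0.0238]
eef_rot: [-1.864, 1.568, -0.751]
ft_force: [-0.9, -0.2, 6.4]
gripper_width: 0.195
```

Call:
{"fn": "play_rows", "kwargs": {
  "rows": [
    {"dx": 0, "dy": 0, "dz": 0, "spin": 0},
    {"dx": 0, "dy": 0, "dz": 0, "spin": 0},
    {"dx": 0, "dy": 0, "dz": 0, "spin": 0}
  ]
}}

```text
time: 3.83
tcp_pos: [0.484, -0.2471, 0.0238]
eef_rot: [-1.835, 1.568, -0.722]
ft_force: [-2.4, -1.0, 6.5]
gripper_width: 0.192
```

Call:
{"fn": "play_rows", "kwargs": {
  "rows": [
    {"dx": -0.005, "dy": 0, "dz": 0, "spin": 0},
    {"dx": -0.02, "dy": 0, "dz": 0, "spin": 0},
    {"dx": -0.025, "dy": 0, "dz": 0, "spin": 0},
    {"dx": 0, "dy": 0, "dz": 0, "spin": 0},
    {"dx": 0, "dy": 0, "dz": 0, "spin": 0}
  ]
}}

```text
time: 4.25
tcp_pos: [0.4844, -0.247, 0.0739]
eef_rot: [-1.643, 1.567, -0.529]
ft_force: [0.3, -0.9, -1.4]
gripper_width: 0.189
```

```bash
python3 -c "
from h import *
plan([0.4817,-0.2453,0.074],63.8)
from bench import *
c=camera('scene');np.savez('s3.npz',**c);crop(c['image'],130,150,230,270,6,'pics/s3.png')
c=camera('top');np.savez('t3.npz',**c);crop(c['image'],400,190,500,310,5,'pics/t3.png')"
```

```text
t 4.25 tcp [ 0.4844 -0.247   0.0739] jaw 63.82 tilt [ 0.003 -0.002 -1.   ] | spin 0.02 (first shift, then spin) d_tool mm [-0.1  3.1  0.3] f [ 0.26 -0.89 -1.44] w 0.189 j6 -0.13
  if spun first: [-0.1  3.1  0.3]
```

View pics/s3.png

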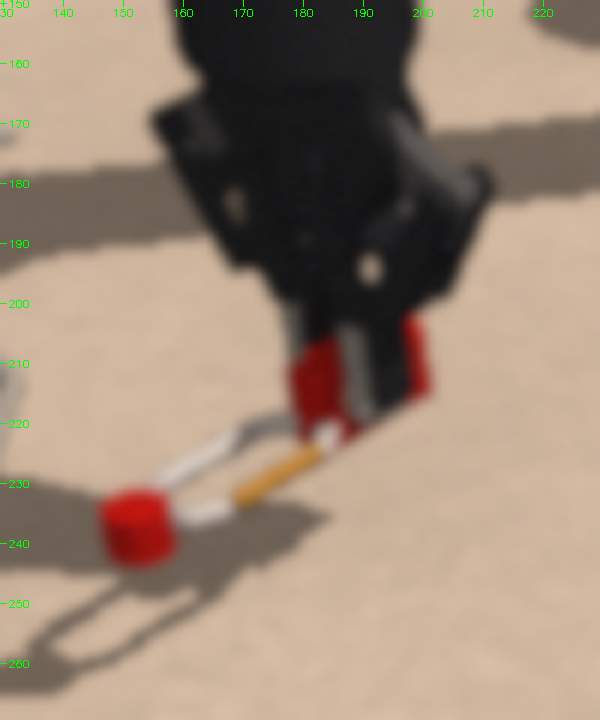

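View pics/t3.png

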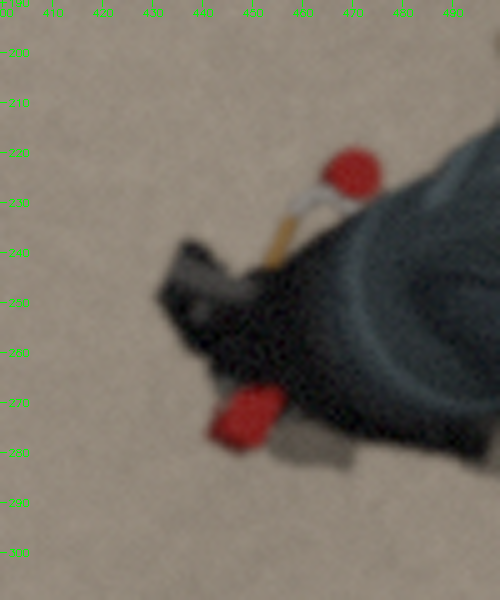

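Run:
```python
from h import *
np.set_printoptions(precision=4,suppress=True)
t=np.load("t3.npz");s=np.load("s3.npz")
a=at(t,470.2,224.6,.068); b=at(s,130+(139-3)/6,150+(508-3)/6,.068); print(a,b)
tc=np.array([.4844,-.247,.0739])
# triangulate
o1,d1=ray(t,470.2,224.6);o2,d2=ray(s,130+(139-3)/6,150+(508-3)/6)
A=np.c_[d1,-d2];x=np.linalg.lstsq(A,o2-o1,rcond=None)[0];print(o1+d1*x[0],o2+d2*x[1])
ax=np.array([np.cos(np.radians(-26.2)),np.sin(np.radians(-26.2))]);ay=np.array([-ax[1],ax[0]])
for p in(a,b): v=(p-tc)[:2];print(v@ax,v@ay, np.degrees(np.arctan2(v[1],v[0])))
```

```text
[ 0.5667 -0.2844  0.068 ] [ 0.5714 -0.2854  0.068 ]
[ 0.5675 -0.2854  0.065 ] [ 0.5679 -0.2872  0.0657]
0.09035146516589977 0.002825857114019427 -24.408585514675615
0.09498951193739592 0.0039725341353511745 -23.805242096263093
```

```bash
python3 -c "
from h import *
plan([0.411,-0.0886,0.074],99.5)"
```

```text
t 4.35 tcp [ 0.4826 -0.2459  0.0718] jaw 63.82 tilt [-0.001  0.001 -1.   ] | spin -35.68 (first shift, then spin) d_tool mm [ -2.  133.7 109.5] f [ 0.69  0.49 -1.2 ] w 0.193 j6 -0.13
  if spun first: [ -2.   44.7 166.9]
```

Call:
{"fn": "play_rows", "kwargs": {
  "rows": [
    {"dx": 0, "dy": 0, "dz": 0.01, "spin": -7.1},
    {"dx": 0, "dy": 0, "dz": 0.01, "spin": -7.1},
    {"dx": 0, "dy": 0, "dz": 0.01, "spin": -7.1},
    {"dx": 0, "dy": 0, "dz": 0.01, "spin": -7.1},
    {"dx": 0, "dy": 0, "dz": 0.01, "spin": -7.1}
  ]
}}

```text
time: 4.77
tcp_pos: [0.4924, -0.197, 0.0708]
eef_rot: [0.833, 1.568, 2.572]
ft_force: [0.3, 0.3, -0.9]
gripper_width: 0.192
```

```bash
python3 -c "
from h import *
plan([0.411,-0.0886,0.074],99.5)"
```

```text
t 4.77 tcp [ 0.4924 -0.197   0.0708] jaw 99.67 tilt [-0.002  0.001 -1.   ] | spin 0.17 (first shift, then spin) d_tool mm [ -2.9  62.1 120.6] f [ 0.31  0.31 -0.91] w 0.192 j6 -0.67
  if spun first: [ -2.9  62.4 120.4]
```

Call:
{"fn": "play_rows", "kwargs": {
  "rows": [
    {"dx": -0.001, "dy": 0.03, "dz": 0.01, "spin": 0},
    {"dx": -0.001, "dy": 0.03, "dz": 0.02, "spin": 0},
    {"dx": 0, "dy": 0.002, "dz": 0.03, "spin": 0},
    {"dx": 0, "dy": 0, "dz": 0.03, "spin": 0},
    {"dx": 0, "dy": 0, "dz": 0.025, "spin": 0}
  ]
}}

```text
time: 5.18
tcp_pos: [0.4108, -0.0926, 0.0729]
eef_rot: [0.884, 1.567, 2.616]
ft_force: [0.1, 0.4, -1.1]
gripper_width: 0.192
```

Call:
{"fn": "play_rows", "kwargs": {
  "rows": [
    {"dx": 0, "dy": 0, "dz": 0.005, "spin": 0},
    {"dx": 0, "dy": 0, "dz": 0, "spin": 0},
    {"dx": 0, "dy": 0, "dz": 0, "spin": 0}
  ]
}}

```text
time: 5.43
tcp_pos: [0.4125, -0.0897, 0.0738]
eef_rot: [1.664, 1.57, -2.885]
ft_force: [0.6, -0.4, -0.9]
gripper_width: 0.19
```

```bash
python3 -c "
from h import *
plan([0.411,-0.0886,0.0275],99.5)
from bench import *
c=camera('scene');np.savez('s4.npz',**c);crop(c['image'],200,140,340,290,5,'pics/s4.png')
c=camera('top');np.savez('t4.npz',**c);crop(c['image'],300,180,420,330,5,'pics/t4.png')
plan([0.411,-0.0886,0.0275],99.5)
"
```

```text
t 5.43 tcp [ 0.4125 -0.0897  0.0738] jaw 99.35 tilt [-0.001 -0.    -1.   ] | spin -0.15 (first shift, then spin) d_tool mm [46.3  1.2  1.3] f [ 0.65 -0.45 -0.92] w 0.190 j6 -0.53
  if spun first: [46.3  1.2  1.3]
t 5.53 tcp [ 0.4132 -0.0906  0.0741] jaw 99.26 tilt [ 0. -0. -1.] | spin -0.24 (first shift, then spin) d_tool mm [46.6  1.9  2.3] f [ 0.36 -0.78 -1.13] w 0.192 j6 -0.53
  if spun first: [46.6  1.9  2.3]
```

View pics/s4.png

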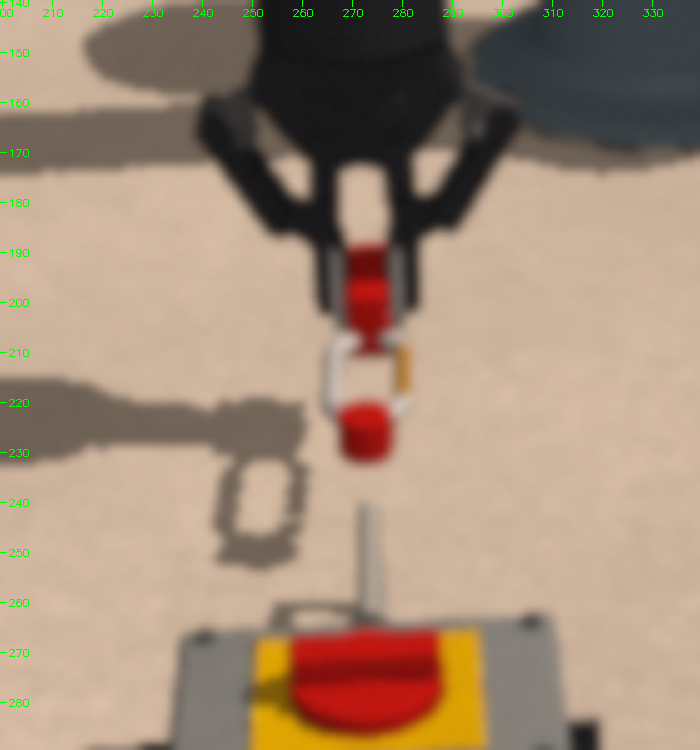

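View pics/t4.png

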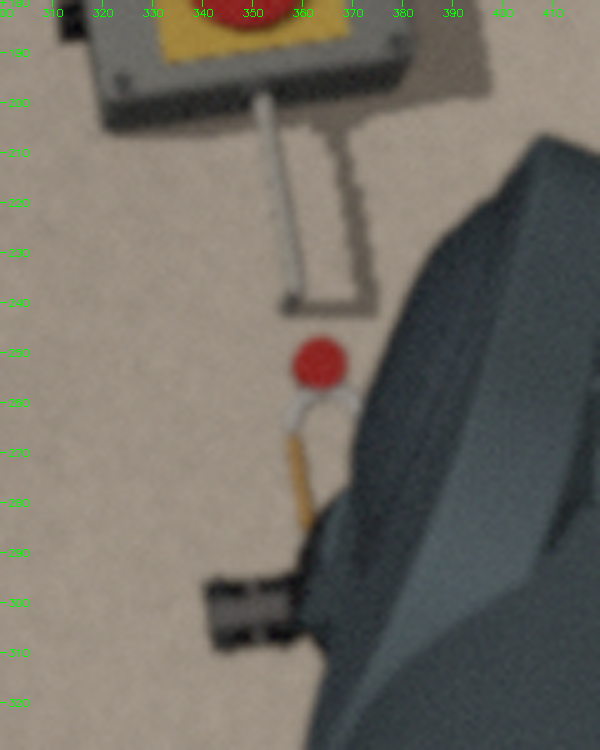

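Run:
```python
from h import *
np.set_printoptions(precision=4,suppress=True)
t=np.load("t4.npz");s=np.load("s4.npz")
u1=(300+(320-2)/5,180+(362-2)/5);u2=(200+(365-2)/5,140+(418-2)/5)
for z in(.066,.068):print(at(t,*u1,z),at(s,*u2,z))
o1,d1=ray(t,*u1);o2,d2=ray(s,*u2)
x=np.linalg.lstsq(np.c_[d1,-d2],o2-o1,rcond=None)[0];print(o1+d1*x[0],o2+d2*x[1])
# bar: base in top, end top, end scene
print(at(t,300+(291-2)/5,180+(305-2)/5,.0),at(t,300+(296-2)/5,180+(295-2)/5,.041),at(s,200+(371-2)/5,140+(508-2)/5,.041))
for P in [(.537,-.0675,0),(.537,-.0675,.041),(.547,-.0655,.041)]: print(proj(t,P),proj(s,P))
```

```text
[ 0.5067 -0.0738  0.066 ] [ 0.5083 -0.0731  0.066 ]
[ 0.5063 -0.0735  0.068 ] [ 0.5116 -0.0724  0.068 ]
[ 0.5068 -0.0739  0.0652] [ 0.5068 -0.0734  0.0651]
[ 0.5422 -0.0689  0.    ] [ 0.5381 -0.0668  0.041 ] [ 0.5326 -0.0678  0.041 ]
(np.float64(357.124056598436), np.float64(243.00642956956517)) (np.float64(274.6307472484302), np.float64(260.36731801541015))
(np.float64(359.1407562388101), np.float64(239.12548440206226)) (np.float64(273.51691441269105), np.float64(242.46450457171036))
(np.float64(358.1774672037752), np.float64(234.22147934138678)) (np.float64(273.62562077559943), np.float64(245.39085286108948))
```

Call:
{"fn": "play_rows", "kwargs": {
  "rows": [
    {"dx": 0.012, "dy": 0, "dz": 0.001, "spin": 0},
    {"dx": 0.015, "dy": 0, "dz": 0, "spin": 0},
    {"dx": 0.012, "dy": 0, "dz": 0, "spin": 0},
    {"dx": 0.007, "dy": 0, "dz": 0, "spin": 0},
    {"dx": 0, "dy": 0, "dz": 0, "spin": 0}
  ]
}}

```text
time: 5.95
tcp_pos: [0.4117, -0.0891, 0.027]
eef_rot: [1.074, 1.568, 2.807]
ft_force: [-0.4, 0.5, -0.8]
gripper_width: 0.19
```

Call:
{"fn": "play_rows", "kwargs": {
  "rows": [
    {"dx": 0, "dy": 0, "dz": 0, "spin": 0},
    {"dx": 0, "dy": -0.003, "dz": 0, "spin": 0},
    {"dx": 0, "dy": -0.003, "dz": 0, "spin": 0},
    {"dx": 0, "dy": 0, "dz": 0, "spin": 0},
    {"dx": 0, "dy": 0, "dz": 0, "spin": 0}
  ]
}}

```text
time: 6.37
tcp_pos: [0.4194, -0.0879, 0.0288]
eef_rot: [-2.04, 1.569, -0.306]
ft_force: [-0.3, 0.1, -0.7]
gripper_width: 0.192
```

```bash
python3 -c "
from h import *
from bench import *
plan([0.411,-0.0886,0.0275],99.5)
c=camera('top');crop(c['image'],320,210,400,290,6,'pics/t5.png')
plan([0.411,-0.0886,0.0275],99.5)
"
```

```text
t 6.37 tcp [ 0.4194 -0.0879  0.0288] jaw 99.33 tilt [ 0.002 -0.    -1.   ] | spin -0.17 (first shift, then spin) d_tool mm [1.3 8.4 0.7] f [-0.28  0.09 -0.72] w 0.192 j6 -0.52
  if spun first: [1.3 8.4 0.7]
t 6.42 tcp [ 0.419  -0.0878  0.0287] jaw 99.33 tilt [ 0.001 -0.    -1.   ] | spin -0.17 (first shift, then spin) d_tool mm [1.2 8.  0.5] f [-0.16 -0.02 -0.32] w 0.195 j6 -0.52
  if spun first: [1.2 8.  0.5]
```

View pics/t5.png

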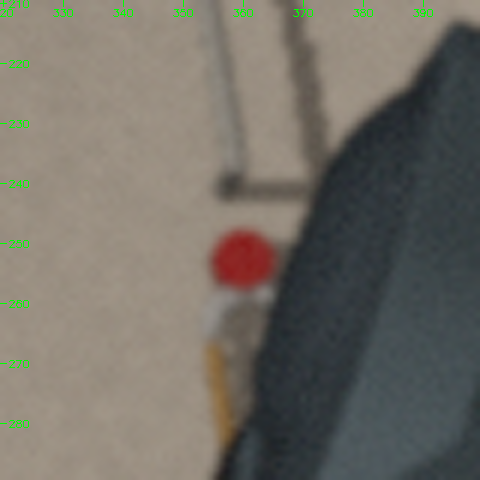

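Call:
{"fn": "play_rows", "kwargs": {
  "rows": [
    {"dx": 0, "dy": -0.002, "dz": 0, "spin": 0},
    {"dx": 0, "dy": -0.002, "dz": 0, "spin": 0},
    {"dx": 0, "dy": 0, "dz": 0, "spin": 0},
    {"dx": 0, "dy": 0, "dz": 0, "spin": 0}
  ]
}}

```text
time: 6.75
tcp_pos: [0.4226, -0.087, 0.0283]
eef_rot: [-1.797, 1.571, -0.064]
ft_force: [-0.3, 0.3, -1.1]
gripper_width: 0.196
```

Call:
{"fn": "play_rows", "kwargs": {
  "rows": [
    {"dx": 0, "dy": -0.001, "dz": 0, "spin": 0},
    {"dx": 0, "dy": -0.001, "dz": 0, "spin": 0},
    {"dx": 0, "dy": 0, "dz": 0, "spin": 0},
    {"dx": 0, "dy": 0, "dz": 0, "spin": 0}
  ]
}}

```text
time: 7.08
tcp_pos: [0.4244, -0.0867, 0.0283]
eef_rot: [-0.594, 1.571, 1.14]
ft_force: [-0.5, -0.1, -0.7]
gripper_width: 0.195
```

Call:
{"fn": "play_rows", "kwargs": {
  "rows": [
    {"dx": 0, "dy": -0.001, "dz": 0, "spin": 0},
    {"dx": 0, "dy": 0, "dz": 0, "spin": 0},
    {"dx": 0, "dy": 0, "dz": 0, "spin": 0}
  ]
}}

```text
time: 7.33
tcp_pos: [0.4255, -0.0866, 0.0283]
eef_rot: [-1.347, 1.571, 0.386]
ft_force: [-0.6, -0.5, -1.9]
gripper_width: 0.194
```

Call:
{"fn": "play_rows", "kwargs": {
  "rows": [
    {"dx": 0, "dy": -0.001, "dz": 0, "spin": 0},
    {"dx": 0, "dy": 0, "dz": 0, "spin": 0},
    {"dx": 0, "dy": 0, "dz": 0, "spin": 0}
  ]
}}

```text
time: 7.58
tcp_pos: [0.4264, -0.0864, 0.0283]
eef_rot: [-1.182, 1.571, 0.552]
ft_force: [0.6, -0.4, 0.1]
gripper_width: 0.196
```

Call:
{"fn": "play_rows", "kwargs": {
  "rows": [
    {"dx": 0, "dy": -0.001, "dz": 0, "spin": 0},
    {"dx": 0, "dy": 0, "dz": 0, "spin": 0},
    {"dx": 0, "dy": 0, "dz": 0, "spin": 0}
  ]
}}

```text
time: 7.83
tcp_pos: [0.4275, -0.0862, 0.0283]
eef_rot: [-1.401, 1.571, 0.332]
ft_force: [-0.5, -0.6, -1.0]
gripper_width: 0.19
```

Call:
{"fn": "play_rows", "kwargs": {
  "rows": [
    {"dx": 0, "dy": -0.001, "dz": 0, "spin": 0},
    {"dx": 0, "dy": 0, "dz": 0, "spin": 0},
    {"dx": 0, "dy": 0, "dz": 0, "spin": 0}
  ]
}}

```text
time: 8.08
tcp_pos: [0.4284, -0.0861, 0.0283]
eef_rot: [-1.421, 1.571, 0.313]
ft_force: [0.3, -0.1, -1.8]
gripper_width: 0.191
```

Call:
{"fn": "play_rows", "kwargs": {
  "rows": [
    {"dx": 0, "dy": -0.001, "dz": 0, "spin": 0},
    {"dx": 0, "dy": 0, "dz": 0, "spin": 0},
    {"dx": 0, "dy": 0, "dz": 0, "spin": 0}
  ]
}}

```text
time: 8.33
tcp_pos: [0.4294, -0.0859, 0.0283]
eef_rot: [-1.356, 1.571, 0.377]
ft_force: [-0.4, -0.3, -1.6]
gripper_width: 0.192
```

Call:
{"fn": "play_rows", "kwargs": {
  "rows": [
    {"dx": 0, "dy": -0.001, "dz": 0, "spin": 0},
    {"dx": 0, "dy": 0, "dz": 0, "spin": 0},
    {"dx": 0, "dy": 0, "dz": 0, "spin": 0}
  ]
}}

```text
time: 8.58
tcp_pos: [0.4304, -0.0858, 0.0283]
eef_rot: [-1.201, 1.571, 0.533]
ft_force: [0.2, 0.1, -0.8]
gripper_width: 0.194
```

```bash
python3 -c "
from h import *
from bench import *
c=camera('top');crop(c['image'],320,210,400,290,6,'pics/t6.png')
print(read_state()['ft_force'],read_state()['wrist_torque'])
"
```

```text
[ 0.22151544  1.34475524 -1.23288968] [-0.03876643 -0.00277828  0.00781864]
```

View pics/t6.png

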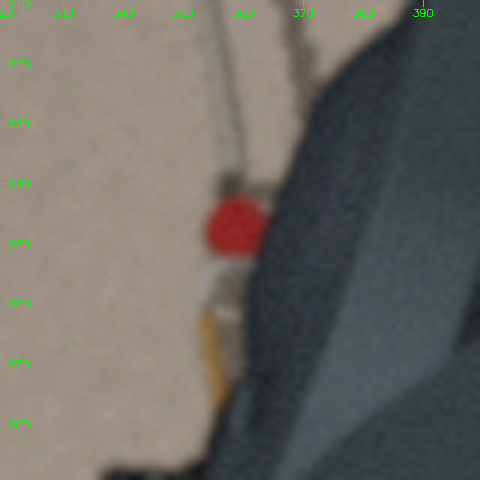

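Call:
{"fn": "play_rows", "kwargs": {
  "rows": [
    {"dx": 0, "dy": -0.001, "dz": 0, "spin": 0},
    {"dx": 0, "dy": 0, "dz": 0, "spin": 0},
    {"dx": 0, "dy": 0, "dz": 0, "spin": 0}
  ]
}}

```text
time: 8.88
tcp_pos: [0.4314, -0.0856, 0.0283]
eef_rot: [-1.604, 1.571, 0.129]
ft_force: [-0.9, -0.6, -0.2]
gripper_width: 0.195
```

Call:
{"fn": "play_rows", "kwargs": {
  "rows": [
    {"dx": 0, "dy": -0.001, "dz": 0, "spin": 0},
    {"dx": 0, "dy": 0, "dz": 0, "spin": 0},
    {"dx": 0, "dy": 0, "dz": 0, "spin": 0}
  ]
}}

```text
time: 9.13
tcp_pos: [0.4323, -0.0854, 0.0283]
eef_rot: [0.079, 1.571, 1.812]
ft_force: [0.7, -0.2, -0.8]
gripper_width: 0.191
```

Call:
{"fn": "play_rows", "kwargs": {
  "rows": [
    {"dx": 0, "dy": -0.001, "dz": 0, "spin": 0},
    {"dx": 0, "dy": 0, "dz": 0, "spin": 0},
    {"dx": 0, "dy": 0, "dz": 0, "spin": 0}
  ]
}}

```text
time: 9.38
tcp_pos: [0.4325, -0.0853, 0.0281]
eef_rot: [1.493, 1.569, -3.057]
ft_force: [-2.5, -0.8, 0.3]
gripper_width: 0.189
```

Call:
{"fn": "play_rows", "kwargs": {
  "rows": [
    {"dx": 0, "dy": -0.001, "dz": 0, "spin": 0},
    {"dx": 0, "dy": 0, "dz": 0, "spin": 0},
    {"dx": 0, "dy": 0, "dz": 0, "spin": 0}
  ]
}}

```text
time: 9.63
tcp_pos: [0.4326, -0.0852, 0.028]
eef_rot: [1.551, 1.568, -2.999]
ft_force: [-5.5, -1.6, 2.5]
gripper_width: 0.189
```

Contact: the bumper met the bar with the TCP at about (0.4325, -0.0853), which is 14 mm into the advance. The force rose to 6 N over the next 2 mm. I'll back off, sidestep to the right, and go forward so the mouth lies beside the bar.

Call:
{"fn": "play_rows", "kwargs": {
  "rows": [
    {"dx": 0, "dy": 0.007, "dz": 0, "spin": 0},
    {"dx": 0, "dy": 0, "dz": -0.01, "spin": 0},
    {"dx": 0, "dy": 0, "dz": -0.01, "spin": 0},
    {"dx": 0, "dy": 0, "dz": -0.01, "spin": 0},
    {"dx": 0, "dy": 0, "dz": 0, "spin": 0}
  ]
}}

```text
time: 10.05
tcp_pos: [0.4343, -0.1186, 0.0288]
eef_rot: [-2.271, 1.567, -0.54]
ft_force: [0.7, -0.4, -0.9]
gripper_width: 0.196
```

Call:
{"fn": "play_rows", "kwargs": {
  "rows": [
    {"dx": 0, "dy": 0, "dz": 0, "spin": 0},
    {"dx": 0, "dy": 0, "dz": 0, "spin": 0}
  ]
}}

```text
time: 10.22
tcp_pos: [0.4324, -0.1161, 0.0283]
eef_rot: [-0.52, 1.57, 1.213]
ft_force: [-0.3, -0.0, -0.4]
gripper_width: 0.192
```

```bash
python3 -c "
from h import *
from bench import *
u=np.array([np.cos(np.radians(9.33)),np.sin(np.radians(9.33))]);v=np.array([-u[1],u[0]])
p=np.array([.4325,-.0853])+.049*u-.030*v
plan([*p,0.0283],99.3)
c=camera('top');crop(c['image'],320,210,420,310,6,'pics/t7.png')
"
```

```text
t 10.22 tcp [ 0.4324 -0.1161  0.0283] jaw 99.28 tilt [ 0.  0. -1.] | spin -0.02 (first shift, then spin) d_tool mm [ -0.  -54.1   0.4] f [-0.26 -0.02 -0.44] w 0.192 j6 -0.57
  if spun first: [ -0.  -54.1   0.4]
```

View pics/t7.png

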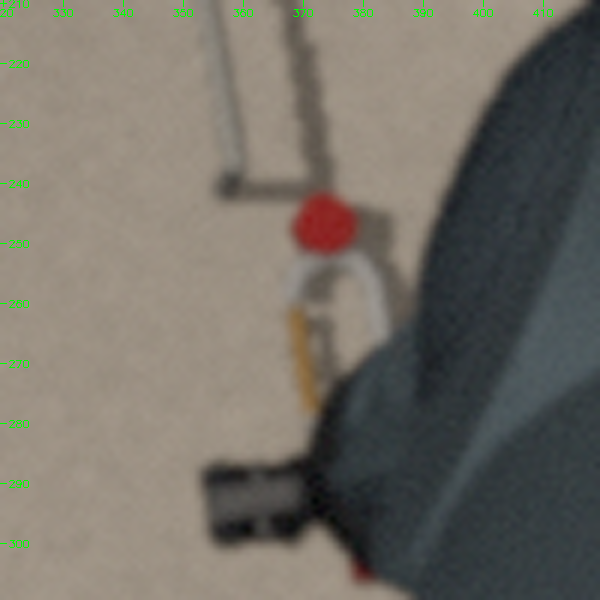

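Call:
{"fn": "play_rows", "kwargs": {
  "rows": [
    {"dx": 0, "dy": -0.015, "dz": 0, "spin": 0},
    {"dx": 0, "dy": -0.02, "dz": 0, "spin": 0},
    {"dx": 0, "dy": -0.014, "dz": 0, "spin": 0},
    {"dx": 0, "dy": -0.005, "dz": 0, "spin": 0},
    {"dx": 0, "dy": 0, "dz": 0, "spin": 0}
  ]
}}

```text
time: 10.68
tcp_pos: [0.4867, -0.1068, 0.0284]
eef_rot: [-1.922, 1.57, -0.187]
ft_force: [0.0, -0.6, -1.5]
gripper_width: 0.195
```

Call:
{"fn": "play_rows", "kwargs": {
  "rows": [
    {"dx": 0, "dy": 0, "dz": 0, "spin": 0},
    {"dx": 0, "dy": 0, "dz": 0, "spin": 0}
  ]
}}

```text
time: 10.85
tcp_pos: [0.484, -0.1067, 0.0279]
eef_rot: [1.104, 1.569, 2.837]
ft_force: [0.4, 0.0, -0.6]
gripper_width: 0.191
```

```bash
python3 -c "
from h import *
from bench import *
u=np.array([np.cos(np.radians(9.33)),np.sin(np.radians(9.33))]);v=np.array([-u[1],u[0]])
p=np.array([.4325,-.0853])+.049*u-.030*v
plan([*p,0.0283],99.3)
c=camera('top');crop(c['image'],320,200,420,300,6,'pics/t8.png')
c=camera('scene');crop(c['image'],210,180,310,280,6,'pics/s8.png')
"
```

```text
t 10.85 tcp [ 0.484  -0.1067  0.0279] jaw 99.31 tilt [-0.002  0.001 -1.   ] | spin 0.01 (first shift, then spin) d_tool mm [-0.4 -1.6 -0.5] f [ 0.41  0.03 -0.6 ] w 0.191 j6 -0.51
  if spun first: [-0.4 -1.6 -0.5]
```

View pics/t8.png

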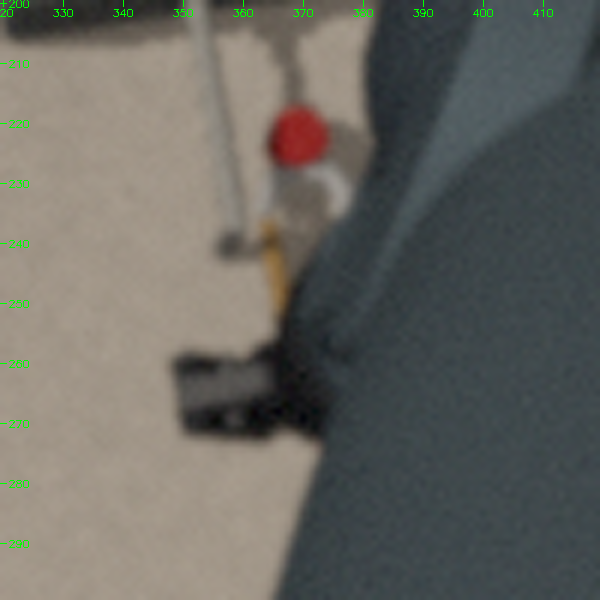

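View pics/s8.png

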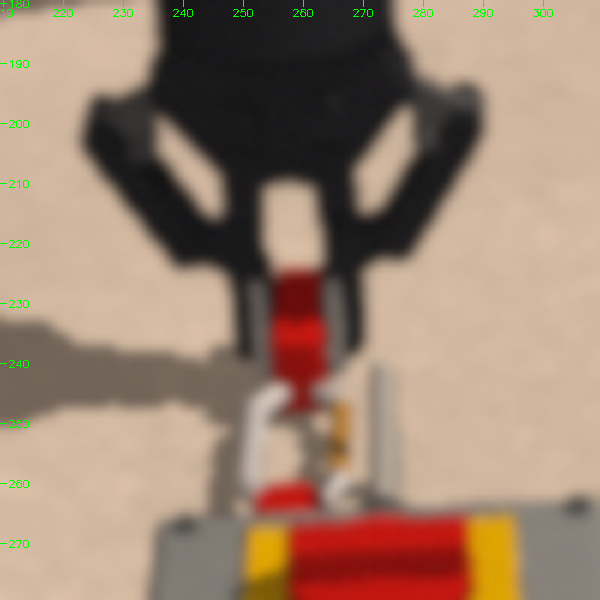

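Call:
{"fn": "play_rows", "kwargs": {
  "rows": [
    {"dx": 0, "dy": 0, "dz": 0.002, "spin": 0},
    {"dx": 0, "dy": 0, "dz": 0.002, "spin": 0},
    {"dx": 0, "dy": 0, "dz": 0.002, "spin": 0},
    {"dx": 0, "dy": 0, "dz": 0, "spin": 0},
    {"dx": 0, "dy": 0, "dz": 0, "spin": 0}
  ]
}}

```text
time: 11.37
tcp_pos: [0.4844, -0.101, 0.0283]
eef_rot: [0.626, 1.571, 2.359]
ft_force: [0.7, 0.3, -0.9]
gripper_width: 0.194
```

```bash
python3 -c "
from h import *
from bench import *
u=np.array([np.cos(np.radians(9.33)),np.sin(np.radians(9.33))]);v=np.array([-u[1],u[0]])
p=np.array([.4325,-.0853])+.049*u-.024*v
plan([*p,0.0283],99.3)
"
```

```text
t 11.37 tcp [ 0.4844 -0.101   0.0283] jaw 99.33 tilt [-0.  0. -1.] | spin 0.03 (first shift, then spin) d_tool mm [-0.  -0.3 -0.1] f [ 0.66  0.26 -0.94] w 0.194 j6 -0.50
  if spun first: [-0.  -0.3 -0.1]
```

Call:
{"fn": "play_rows", "kwargs": {
  "rows": [
    {"dx": 0, "dy": 0, "dz": 0.002, "spin": 0},
    {"dx": 0, "dy": 0, "dz": 0, "spin": 0},
    {"dx": 0, "dy": 0, "dz": 0.002, "spin": 0},
    {"dx": 0, "dy": 0, "dz": 0, "spin": 0},
    {"dx": 0, "dy": 0, "dz": 0, "spin": 0}
  ]
}}

```text
time: 11.78
tcp_pos: [0.484, -0.0976, 0.0283]
eef_rot: [3.049, 1.57, -1.501]
ft_force: [0.3, -2.5, -1.7]
gripper_width: 0.192
```

Call:
{"fn": "play_rows", "kwargs": {
  "rows": [
    {"dx": 0, "dy": 0, "dz": 0.001, "spin": 0},
    {"dx": 0, "dy": 0, "dz": 0, "spin": 0},
    {"dx": 0, "dy": 0, "dz": 0.001, "spin": 0},
    {"dx": 0, "dy": 0, "dz": 0, "spin": 0},
    {"dx": 0, "dy": 0, "dz": 0, "spin": 0}
  ]
}}

```text
time: 12.2
tcp_pos: [0.4835, -0.0954, 0.0283]
eef_rot: [2.789, 1.571, -1.761]
ft_force: [-0.5, -2.1, -0.5]
gripper_width: 0.19
```

Call:
{"fn": "play_rows", "kwargs": {
  "rows": [
    {"dx": 0, "dy": 0, "dz": 0.001, "spin": 0},
    {"dx": 0, "dy": 0, "dz": 0, "spin": 0},
    {"dx": 0, "dy": 0, "dz": 0.001, "spin": 0},
    {"dx": 0, "dy": 0, "dz": 0, "spin": 0},
    {"dx": 0, "dy": 0, "dz": 0, "spin": 0}
  ]
}}

```text
time: 12.62
tcp_pos: [0.4832, -0.0933, 0.0283]
eef_rot: [-2.822, 1.571, -1.089]
ft_force: [-1.2, -2.2, -0.7]
gripper_width: 0.192
```

Call:
{"fn": "play_rows", "kwargs": {
  "rows": [
    {"dx": 0, "dy": 0, "dz": 0.001, "spin": 0},
    {"dx": 0, "dy": 0, "dz": 0.001, "spin": 0},
    {"dx": 0, "dy": 0, "dz": 0.001, "spin": 0},
    {"dx": 0, "dy": 0, "dz": 0.001, "spin": 0},
    {"dx": 0, "dy": 0, "dz": 0, "spin": 0}
  ]
}}

```text
time: 13.03
tcp_pos: [0.4829, -0.0893, 0.0284]
eef_rot: [-2.054, 1.57, -0.32]
ft_force: [0.4, -3.9, -1.3]
gripper_width: 0.194
```

Call:
{"fn": "play_rows", "kwargs": {
  "rows": [
    {"dx": 0, "dy": 0, "dz": 0.001, "spin": 0},
    {"dx": 0, "dy": 0, "dz": 0.001, "spin": 0},
    {"dx": 0, "dy": 0, "dz": 0.001, "spin": 0},
    {"dx": 0, "dy": 0, "dz": 0, "spin": 0},
    {"dx": 0, "dy": 0, "dz": 0, "spin": 0}
  ]
}}

```text
time: 13.45
tcp_pos: [0.4827, -0.0866, 0.0286]
eef_rot: [-2.049, 1.57, -0.315]
ft_force: [0.7, -4.6, -2.1]
gripper_width: 0.195
```

```bash
python3 -c "
from h import *
from bench import *
u=np.array([np.cos(np.radians(9.33)),np.sin(np.radians(9.33))]);v=np.array([-u[1],u[0]])
p=np.array([.4325,-.0853])+.049*u-.009*v
plan([*p,0.0283],99.3)
c=camera('top');crop(c['image'],320,200,420,300,6,'pics/t9.png')
c=camera('scene');crop(c['image'],210,180,310,280,6,'pics/s9.png')
"
```

```text
t 13.45 tcp [ 0.4827 -0.0866  0.0286] jaw 99.31 tilt [ 0.001 -0.    -1.   ] | spin 0.01 (first shift, then spin) d_tool mm [0.3 0.3 0.4] f [ 0.66 -4.6  -2.1 ] w 0.195 j6 -0.47
  if spun first: [0.3 0.3 0.4]
```

View pics/t9.png

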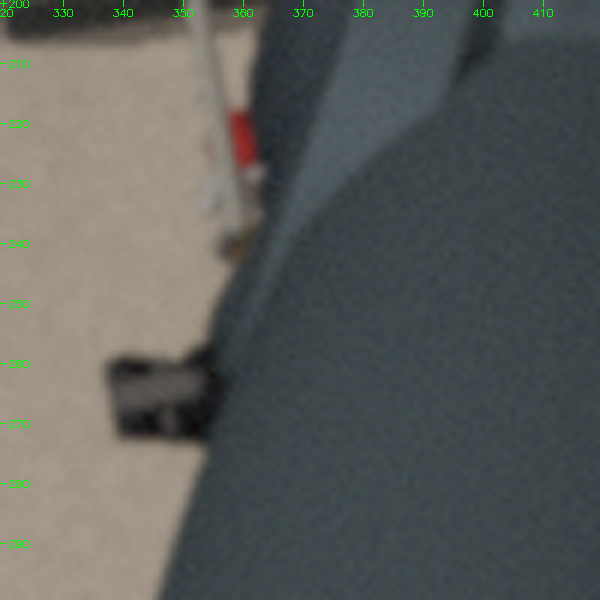

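View pics/s9.png

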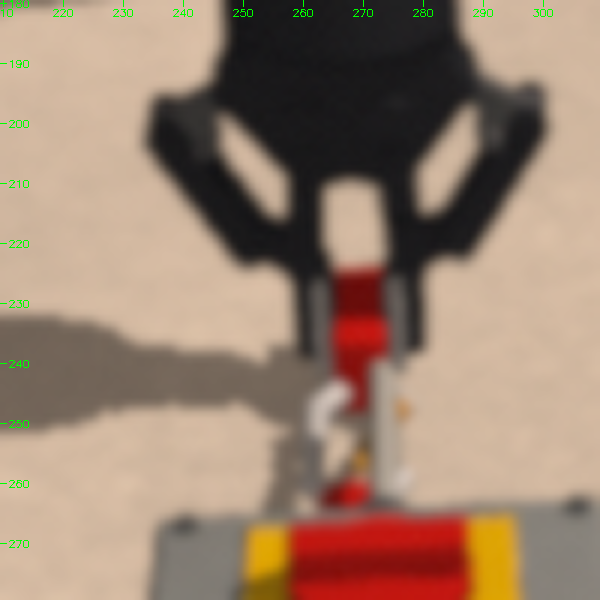

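Call:
{"fn": "play_rows", "kwargs": {
  "rows": [
    {"dx": 0, "dy": 0, "dz": 0.001, "spin": 0},
    {"dx": 0, "dy": 0, "dz": 0.001, "spin": 0},
    {"dx": 0, "dy": 0, "dz": 0.001, "spin": 0},
    {"dx": 0, "dy": 0, "dz": 0, "spin": 0},
    {"dx": 0, "dy": 0, "dz": 0, "spin": 0}
  ]
}}

```text
time: 13.97
tcp_pos: [0.4819, -0.0836, 0.0285]
eef_rot: [-2.458, 1.57, -0.725]
ft_force: [1.3, -5.3, -0.2]
gripper_width: 0.192
```

Call:
{"fn": "play_rows", "kwargs": {
  "rows": [
    {"dx": 0, "dy": 0, "dz": 0.001, "spin": 0},
    {"dx": 0, "dy": 0, "dz": 0, "spin": 0},
    {"dx": 0, "dy": 0, "dz": 0, "spin": 0}
  ]
}}

```text
time: 14.22
tcp_pos: [0.4816, -0.0827, 0.0284]
eef_rot: [-2.894, 1.57, -1.161]
ft_force: [1.6, -4.4, -1.0]
gripper_width: 0.192
```

Call:
{"fn": "play_rows", "kwargs": {
  "rows": [
    {"dx": 0, "dy": 0, "dz": 0.001, "spin": 0},
    {"dx": 0, "dy": 0, "dz": 0, "spin": 0},
    {"dx": 0, "dy": 0, "dz": 0, "spin": 0}
  ]
}}

```text
time: 14.47
tcp_pos: [0.4813, -0.0818, 0.0284]
eef_rot: [3.075, 1.57, -1.475]
ft_force: [1.8, -4.5, -1.0]
gripper_width: 0.193
```

Call:
{"fn": "play_rows", "kwargs": {
  "rows": [
    {"dx": 0, "dy": 0, "dz": 0.001, "spin": 0},
    {"dx": 0, "dy": 0, "dz": 0, "spin": 0},
    {"dx": 0, "dy": 0, "dz": 0, "spin": 0}
  ]
}}

```text
time: 14.72
tcp_pos: [0.4811, -0.0808, 0.0284]
eef_rot: [2.786, 1.57, -1.764]
ft_force: [1.4, -5.4, -0.5]
gripper_width: 0.191
```

Call:
{"fn": "play_rows", "kwargs": {
  "rows": [
    {"dx": 0, "dy": 0, "dz": 0.001, "spin": 0},
    {"dx": 0, "dy": 0, "dz": 0, "spin": 0},
    {"dx": 0, "dy": 0, "dz": 0, "spin": 0}
  ]
}}

```text
time: 14.97
tcp_pos: [0.4808, -0.0799, 0.0283]
eef_rot: [2.622, 1.57, -1.929]
ft_force: [1.0, -5.7, -0.7]
gripper_width: 0.192
```

Call:
{"fn": "play_rows", "kwargs": {
  "rows": [
    {"dx": 0, "dy": 0, "dz": 0.001, "spin": 0},
    {"dx": 0, "dy": 0, "dz": 0, "spin": 0},
    {"dx": 0, "dy": 0, "dz": 0, "spin": 0}
  ]
}}

```text
time: 15.22
tcp_pos: [0.4807, -0.0793, 0.0283]
eef_rot: [2.783, 1.569, -1.767]
ft_force: [0.6, -6.1, 0.7]
gripper_width: 0.191
```

```bash
python3 -c "
from h import *
from bench import *
u=np.array([np.cos(np.radians(9.33)),np.sin(np.radians(9.33))]);v=np.array([-u[1],u[0]])
p=np.array([.4325,-.0853])+.049*u-.001*v
plan([*p,0.0283],99.3)
c=camera('scene');crop(c['image'],235,220,305,270,9,'pics/s10.png')
"
```

```text
t 15.22 tcp [ 0.4807 -0.0793  0.0283] jaw 99.27 tilt [-0.    -0.002 -1.   ] | spin -0.03 (first shift, then spin) d_tool mm [ 0.  -0.5  0.9] f [ 0.6  -6.13  0.68] w 0.191 j6 -0.45
  if spun first: [ 0.  -0.5  0.9]
```

View pics/s10.png

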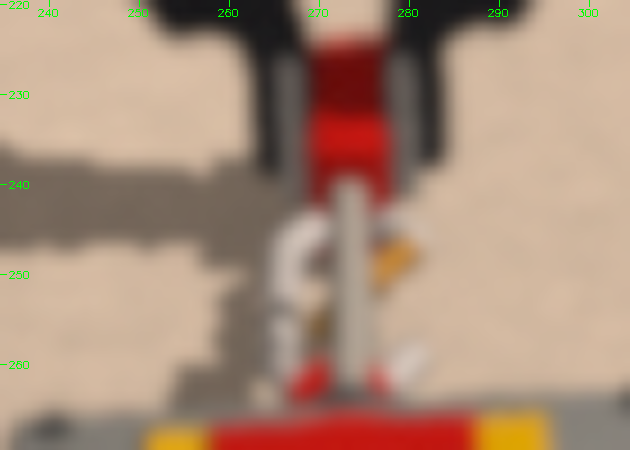

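Bar is well inside the hook, and the nose is visible to its right. Drawing back now.

Call:
{"fn": "play_rows", "kwargs": {
  "rows": [
    {"dx": 0, "dy": 0.002, "dz": 0, "spin": 0},
    {"dx": 0, "dy": 0.002, "dz": 0, "spin": 0},
    {"dx": 0, "dy": 0.002, "dz": 0, "spin": 0},
    {"dx": 0, "dy": 0, "dz": 0, "spin": 0},
    {"dx": 0, "dy": 0, "dz": 0, "spin": 0}
  ]
}}

```text
time: 15.68
tcp_pos: [0.4725, -0.0786, 0.0276]
eef_rot: [1.028, 1.566, 2.762]
ft_force: [-3.4, -2.3, 0.3]
gripper_width: 0.19
```

Call:
{"fn": "play_rows", "kwargs": {
  "rows": [
    {"dx": 0, "dy": 0.002, "dz": 0, "spin": 0},
    {"dx": 0, "dy": 0.002, "dz": 0, "spin": 0},
    {"dx": 0, "dy": 0.002, "dz": 0, "spin": 0},
    {"dx": 0, "dy": 0, "dz": 0, "spin": 0},
    {"dx": 0, "dy": 0, "dz": 0, "spin": 0}
  ]
}}

```text
time: 16.1
tcp_pos: [0.4692, -0.0801, 0.0284]
eef_rot: [-0.84, 1.57, 0.894]
ft_force: [0.3, -0.0, -0.6]
gripper_width: 0.195
```

Call:
{"fn": "play_rows", "kwargs": {
  "rows": [
    {"dx": 0, "dy": 0.001, "dz": 0, "spin": 0},
    {"dx": 0, "dy": 0.001, "dz": 0, "spin": 0},
    {"dx": 0, "dy": 0, "dz": 0, "spin": 0},
    {"dx": 0, "dy": 0, "dz": 0, "spin": 0}
  ]
}}

```text
time: 16.43
tcp_pos: [0.467, -0.0807, 0.0283]
eef_rot: [-0.885, 1.571, 0.849]
ft_force: [1.1, -0.0, -0.6]
gripper_width: 0.198
```

```bash
python3 -c "
from h import *
from bench import *
u=np.array([np.cos(np.radians(9.33)),np.sin(np.radians(9.33))]);v=np.array([-u[1],u[0]])
p=np.array([.4325,-.0853])+.035*u-.001*v
plan([*p,0.0283],99.3)
c=camera('scene');crop(c['image'],235,210,305,270,9,'pics/s11.png')
"
```

```text
t 16.43 tcp [ 0.467  -0.0807  0.0283] jaw 99.32 tilt [ 0.  0. -1.] | spin 0.02 (first shift, then spin) d_tool mm [ 0.  -0.2  0.1] f [ 1.06 -0.01 -0.65] w 0.198 j6 -0.47
  if spun first: [ 0.  -0.2  0.1]
```

View pics/s11.png

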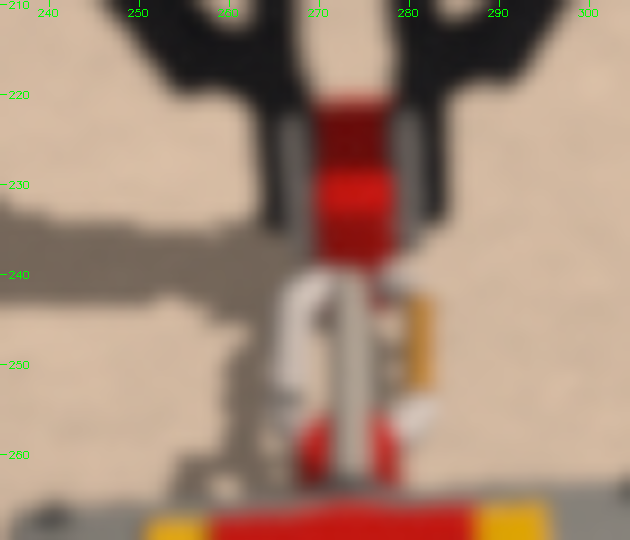

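The gate is shut and free of force. Taking up the slack until the hook's bow bears on the bar.

Call:
{"fn": "play_rows", "kwargs": {
  "rows": [
    {"dx": 0, "dy": 0.001, "dz": 0.001, "spin": 0},
    {"dx": 0, "dy": 0.001, "dz": 0, "spin": 0},
    {"dx": 0, "dy": 0, "dz": 0, "spin": 0},
    {"dx": 0, "dy": 0, "dz": 0, "spin": 0}
  ]
}}

```text
time: 16.82
tcp_pos: [0.4648, -0.0801, 0.0283]
eef_rot: [-0.069, 1.571, 1.665]
ft_force: [0.8, -1.0, -0.6]
gripper_width: 0.197
```

Call:
{"fn": "play_rows", "kwargs": {
  "rows": [
    {"dx": 0, "dy": 0.001, "dz": 0, "spin": 0},
    {"dx": 0, "dy": 0, "dz": 0, "spin": 0},
    {"dx": 0, "dy": 0, "dz": 0, "spin": 0}
  ]
}}

```text
time: 17.07
tcp_pos: [0.4644, -0.0803, 0.0284]
eef_rot: [-1.514, 1.57, 0.219]
ft_force: [1.8, 0.3, -2.7]
gripper_width: 0.193
```

Call:
{"fn": "play_rows", "kwargs": {
  "rows": [
    {"dx": 0, "dy": 0.001, "dz": 0, "spin": 0},
    {"dx": 0, "dy": 0, "dz": 0, "spin": 0},
    {"dx": 0, "dy": 0, "dz": 0, "spin": 0}
  ]
}}

```text
time: 17.32
tcp_pos: [0.4643, -0.0804, 0.0286]
eef_rot: [-1.561, 1.568, 0.172]
ft_force: [5.4, 2.0, -4.2]
gripper_width: 0.19
```

Call:
{"fn": "play_rows", "kwargs": {
  "rows": [
    {"dx": 0, "dy": 0.001, "dz": 0, "spin": 0},
    {"dx": 0, "dy": 0, "dz": 0, "spin": 0},
    {"dx": 0, "dy": 0, "dz": 0, "spin": 0}
  ]
}}

```text
time: 17.57
tcp_pos: [0.4641, -0.0805, 0.0287]
eef_rot: [-1.537, 1.567, 0.197]
ft_force: [7.0, 2.3, -6.0]
gripper_width: 0.195
```

```bash
python3 -c "
from h import *
from bench import *
for i in range(4):
  camera('top');s=read_state();print(s['ft_force'],s['wrist_torque'],s['tcp_pos'])
"
```

```text
[ 6.7262251   2.20142008 -5.52403619] [ 0.37119435 -1.03900389  0.05833805] [ 0.46415748 -0.08048377  0.02871545]
[ 7.06826945  1.28594097 -4.9764146 ] [ 0.31554948 -0.99757063  0.00134239] [ 0.46414671 -0.08048892  0.02868544]
[ 6.59040323  1.99591716 -6.30901995] [ 0.37339562 -1.07566556  0.10045235] [ 0.4641395  -0.08046539  0.02869298]
[ 6.78663826  3.22155192 -6.09965266] [ 0.33133638 -1.02022337  0.01543854] [ 0.4641484  -0.08047734  0.02870711]
```

Call:
{"fn": "play_rows", "kwargs": {
  "rows": [
    {"dx": 0.0005, "dy": 0.0005, "dz": 0, "spin": 0},
    {"dx": 0.0005, "dy": 0, "dz": 0, "spin": 0},
    {"dx": 0, "dy": 0, "dz": 0, "spin": 0}
  ]
}}

```text
time: 18.02
tcp_pos: [0.4641, -0.0805, 0.0281]
eef_rot: [-1.55, 1.566, 0.184]
ft_force: [5.7, 2.4, -2.0]
gripper_width: 0.191
```

Call:
{"fn": "play_rows", "kwargs": {
  "rows": [
    {"dx": 0, "dy": 0.001, "dz": 0, "spin": 0},
    {"dx": 0, "dy": 0, "dz": 0, "spin": 0},
    {"dx": 0, "dy": 0, "dz": 0, "spin": 0}
  ]
}}

```text
time: 18.27
tcp_pos: [0.4641, -0.0806, 0.0282]
eef_rot: [-1.542, 1.564, 0.193]
ft_force: [9.2, 4.2, -4.8]
gripper_width: 0.191
```

Call:
{"fn": "play_rows", "kwargs": {
  "rows": [
    {"dx": 0.0003, "dy": 0.0007, "dz": 0, "spin": 0},
    {"dx": 0, "dy": 0, "dz": 0, "spin": 0},
    {"dx": 0, "dy": 0, "dz": 0, "spin": 0}
  ]
}}

```text
time: 18.52
tcp_pos: [0.464, -0.0807, 0.0281]
eef_rot: [-1.534, 1.563, 0.2]
ft_force: [9.4, 4.5, -4.2]
gripper_width: 0.196
```

Call:
{"fn": "play_rows", "kwargs": {
  "rows": [
    {"dx": 0.0002, "dy": 0.0005, "dz": 0, "spin": 0},
    {"dx": 0, "dy": 0, "dz": 0, "spin": 0},
    {"dx": 0, "dy": 0, "dz": 0, "spin": 0}
  ]
}}

```text
time: 18.77
tcp_pos: [0.464, -0.0807, 0.0281]
eef_rot: [-1.534, 1.562, 0.201]
ft_force: [10.5, 3.4, -4.7]
gripper_width: 0.192
```

Call:
{"fn": "play_rows", "kwargs": {
  "rows": [
    {"dx": 0, "dy": 0, "dz": 0, "spin": 0},
    {"dx": 0, "dy": 0, "dz": 0, "spin": 0},
    {"dx": 0, "dy": 0, "dz": 0, "spin": 0},
    {"dx": 0, "dy": 0, "dz": 0, "spin": 0},
    {"dx": 0, "dy": 0, "dz": 0, "spin": 0}
  ]
}}

```text
time: 19.18
tcp_pos: [0.464, -0.0807, 0.0281]
eef_rot: [-1.541, 1.562, 0.194]
ft_force: [10.6, 4.9, -4.4]
gripper_width: 0.189
```

```bash
python3 -c "
from h import *
from bench import *
for i in range(3):
  c=camera('scene');s=read_state();print(s['ft_force'],np.linalg.norm(s['ft_force'][:2]),s['tcp_pos'])
crop(c['image'],235,210,305,270,9,'pics/s12.png')
"
```

```text
[10.13798895  3.35811594 -4.84019463] 10.679689253216509 [ 0.46400571 -0.08071775  0.02808642]
[10.26272992  4.21241763 -4.79194587] 11.093605713752453 [ 0.46398437 -0.08074138  0.02805318]
[ 9.95750703  3.3295353  -5.77884145] 10.499416725001495 [ 0.46399363 -0.08073045  0.02807193]
```

View pics/s12.png

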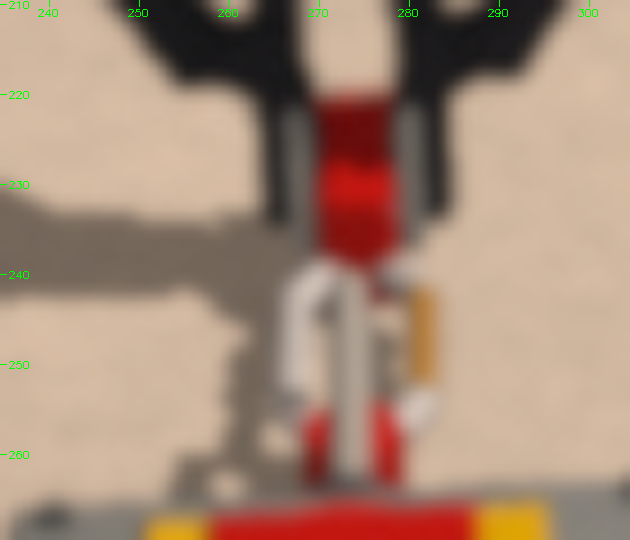

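Call:
{"fn": "play_rows", "kwargs": {
  "rows": [
    {"dx": 0, "dy": 0.0003, "dz": 0, "spin": 0},
    {"dx": 0, "dy": 0, "dz": 0, "spin": 0},
    {"dx": 0, "dy": 0, "dz": 0, "spin": 0},
    {"dx": 0, "dy": 0, "dz": 0, "spin": 0},
    {"dx": 0, "dy": 0, "dz": 0, "spin": 0}
  ]
}}

```text
time: 19.75
tcp_pos: [0.464, -0.0807, 0.0281]
eef_rot: [-1.534, 1.561, 0.201]
ft_force: [10.7, 3.7, -5.5]
gripper_width: 0.192
```

Call:
{"fn": "play_rows", "kwargs": {
  "rows": [
    {"dx": 0, "dy": 0, "dz": 0, "spin": 0},
    {"dx": 0, "dy": 0, "dz": 0, "spin": 0},
    {"dx": 0, "dy": 0, "dz": 0, "spin": 0},
    {"dx": 0, "dy": 0, "dz": 0, "spin": 0},
    {"dx": 0, "dy": 0, "dz": 0, "spin": 0}
  ]
}}

```text
time: 20.17
tcp_pos: [0.464, -0.0807, 0.0281]
eef_rot: [-1.534, 1.561, 0.201]
ft_force: [11.0, 4.2, -5.4]
gripper_width: 0.19
```

Call:
{"fn": "play_rows", "kwargs": {
  "rows": [
    {"dx": 0, "dy": 0, "dz": 0, "spin": 0},
    {"dx": 0, "dy": 0, "dz": 0, "spin": 0},
    {"dx": 0, "dy": 0, "dz": 0, "spin": 0},
    {"dx": 0, "dy": 0, "dz": 0, "spin": 0},
    {"dx": 0, "dy": 0, "dz": 0, "spin": 0}
  ]
}}

```text
time: 20.58
tcp_pos: [0.464, -0.0807, 0.0281]
eef_rot: [-1.536, 1.561, 0.199]
ft_force: [11.0, 4.0, -5.8]
gripper_width: 0.191
```

Held just under 12 N horizontally for over a second. Now relax the pull, lower and release.

Call:
{"fn": "play_rows", "kwargs": {
  "rows": [
    {"dx": 0, "dy": -0.002, "dz": 0, "spin": 0},
    {"dx": 0, "dy": -0.002, "dz": 0, "spin": 0},
    {"dx": 0, "dy": -0.002, "dz": 0, "spin": 0},
    {"dx": 0, "dy": -0.002, "dz": 0, "spin": 0},
    {"dx": 0, "dy": 0, "dz": 0, "spin": 0}
  ]
}}

```text
time: 21.0
tcp_pos: [0.4661, -0.0797, 0.0264]
eef_rot: [1.462, 1.569, -3.088]
ft_force: [-0.3, 0.2, -0.6]
gripper_width: 0.194
```

Call:
{"fn": "play_rows", "kwargs": {
  "rows": [
    {"dx": 0, "dy": 0, "dz": 0, "spin": 0},
    {"dx": 0, "dy": 0, "dz": 0, "spin": 0},
    {"dx": 0, "dy": 0, "dz": 0, "spin": 0}
  ]
}}

```text
time: 21.25
tcp_pos: [0.4662, -0.0797, 0.0266]
eef_rot: [1.252, 1.57, 2.985]
ft_force: [0.1, -0.7, -1.3]
gripper_width: 0.2
```

```bash
python3 -c "
from h import *
plan([.464,-.08,.0238],99.3)
"
```

```text
t 21.25 tcp [ 0.4662 -0.0797  0.0266] jaw 99.30 tilt [-0.001  0.    -1.   ] | spin 0.00 (first shift, then spin) d_tool mm [2.8 2.2 0.1] f [ 0.08 -0.67 -1.27] w 0.200 j6 -0.47
  if spun first: [2.8 2.2 0.1]
```

Call:
{"fn": "play_rows", "kwargs": {
  "rows": [
    {"dx": 0.001, "dy": 0, "dz": 0, "spin": 0},
    {"dx": 0.001, "dy": 0, "dz": 0, "spin": 0},
    {"dx": 0.0005, "dy": 0, "dz": 0, "spin": 0},
    {"dx": 0, "dy": 0, "dz": 0, "spin": 0},
    {"dx": 0, "dy": 0, "dz": 0, "spin": 0}
  ]
}}

```text
time: 21.67
tcp_pos: [0.4667, -0.0797, 0.0242]
eef_rot: [0.547, 1.571, 2.28]
ft_force: [0.1, -0.1, -0.2]
gripper_width: 0.192
```

Call:
{"fn": "play_rows", "kwargs": {
  "rows": [
    {"dx": 0.0005, "dy": 0, "dz": 0, "spin": 0},
    {"dx": 0, "dy": 0, "dz": 0, "spin": 0},
    {"dx": 0, "dy": 0, "dz": 0, "spin": 0}
  ]
}}

```text
time: 21.92
tcp_pos: [0.4669, -0.0798, 0.0239]
eef_rot: [-1.594, 1.571, 0.14]
ft_force: [-0.6, -0.4, 0.2]
gripper_width: 0.193
```

Call:
{"fn": "play_rows", "kwargs": {
  "rows": [
    {"dx": 0.0005, "dy": 0, "dz": 0, "spin": 0},
    {"dx": 0, "dy": 0, "dz": 0, "spin": 0},
    {"dx": 0, "dy": 0, "dz": 0, "spin": 0},
    {"dx": 0, "dy": 0, "dz": 0, "spin": 0},
    {"dx": 0, "dy": 0, "dz": 0, "spin": 0}
  ],
  "hand": 0.05,
  "grip_force": 20
}}

```text
time: 22.33
tcp_pos: [0.4669, -0.0798, 0.0233]
eef_rot: [-1.291, 1.571, 0.443]
ft_force: [0.3, 0.0, -0.4]
gripper_width: 0.589
```

Call:
{"fn": "play_rows", "kwargs": {
  "rows": [
    {"dx": 0, "dy": 0, "dz": 0, "spin": 0},
    {"dx": 0, "dy": 0, "dz": 0, "spin": 0},
    {"dx": -0.01, "dy": 0, "dz": 0, "spin": 0},
    {"dx": -0.02, "dy": 0, "dz": 0, "spin": 0},
    {"dx": -0.03, "dy": 0, "dz": 0, "spin": 0}
  ]
}}

```text
time: 22.75
tcp_pos: [0.4644, -0.079, 0.0818]
eef_rot: [1.083, 1.565, 2.817]
ft_force: [0.1, -0.0, 0.1]
gripper_width: 0.59
```

Call:
{"fn": "play_rows", "kwargs": {
  "rows": [
    {"dx": -0.03, "dy": 0, "dz": 0, "spin": 0},
    {"dx": -0.03, "dy": 0.02, "dz": 0, "spin": 0},
    {"dx": -0.02, "dy": 0.03, "dz": 0, "spin": 0},
    {"dx": 0, "dy": 0.03, "dz": 0, "spin": 0},
    {"dx": 0, "dy": 0, "dz": 0, "spin": 0}
  ]
}}

```text
time: 23.17
tcp_pos: [0.3833, -0.0923, 0.1637]
eef_rot: [1.348, 1.568, 3.079]
ft_force: [0.5, 0.4, -1.0]
gripper_width: 0.584
```

```bash
python3 -c "
from h import *
from bench import *
plan([.464,-.08,.0238],99.3)
c=camera('scene');np.savez('s13.npz',**c);crop(c['image'],235,200,315,270,9,'pics/s13.png')
c=camera('top');np.savez('t13.npz',**c);crop(c['image'],320,190,420,290,6,'pics/t13.png');cv2.imwrite('pics/t13f.png',c['image'][:,:,::-1])
"
```

```text
t 23.17 tcp [ 0.3833 -0.0923  0.1637] jaw 99.22 tilt [-0.003  0.    -1.   ] | spin -0.08 (first shift, then spin) d_tool mm [139.7 -82.1  -0.9] f [ 0.46  0.36 -1.04] w 0.584 j6 -0.56
  if spun first: [139.7 -82.   -1. ]
```

View pics/s13.png

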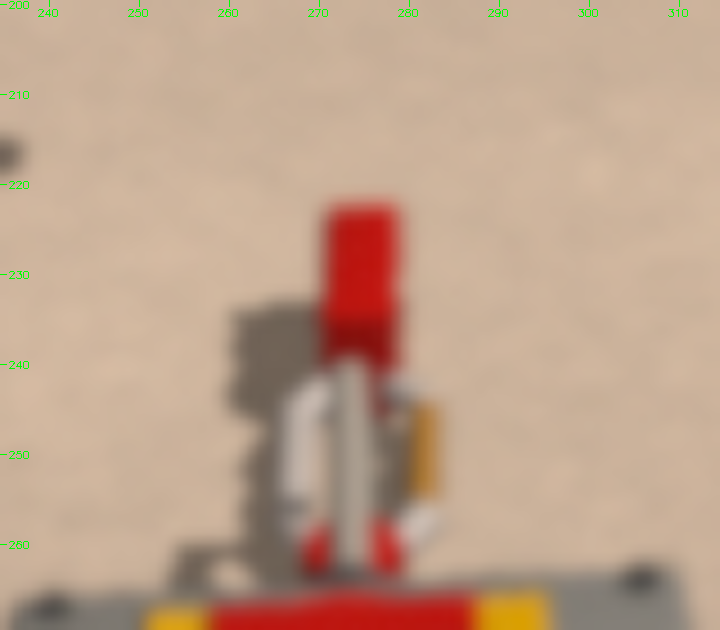

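View pics/t13f.png

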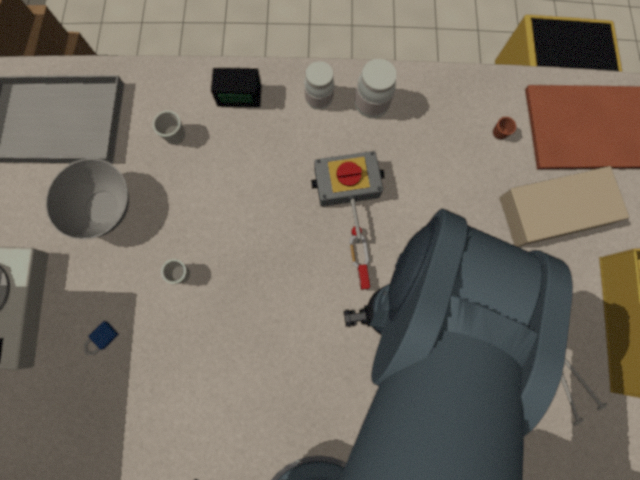

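View pics/t13.png

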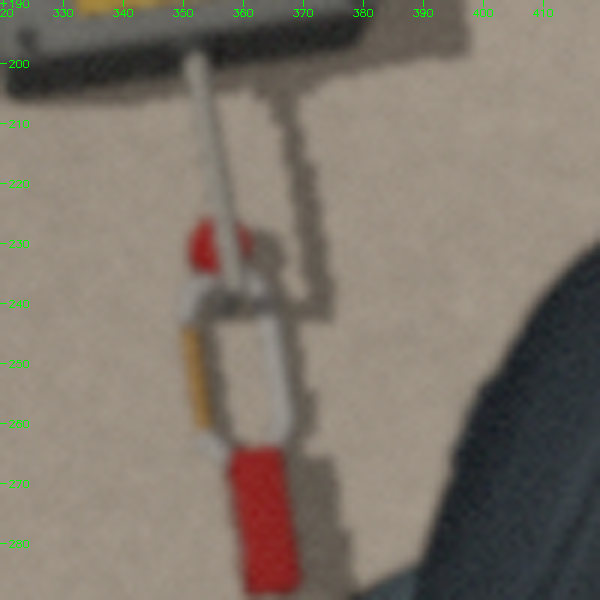

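Run:
```python
from h import *
np.set_printoptions(precision=4,suppress=True)
t=np.load("t13.npz");s=np.load("s13.npz")
# predicted clip pose overlay: grip at TCP-1.6mm along u
u=np.array([np.cos(np.radians(9.33)),np.sin(np.radians(9.33))]);v=np.array([-u[1],u[0]])
g=np.array([.4669,-.0798])-.0016*u
for n,(x,y,z) in dict(hfl=(.025,.009,.030),hfr=(.025,-.009,.03),hbl=(-.025,.009,.03),hbr=(-.025,-.009,.03),mouth=(.063,.014,.009)).items():
    P=[*(g+x*u+y*v),z];print(n,np.round(proj(t,P),1),np.round(proj(s,P),1))
```

```text
hfl [358.2 263.9] [278.3 234. ]
hfr [367.1 262.7] [269.2 234.3]
hbl [362.1 288.6] [278.5 221.3]
hbr [371.  287.3] [269.7 221.6]
mouth [352.  247.6] [281.3 253.4]
```

The clip lies flat with the gate shut and the bar in the bow. It matches the predicted pose to about 1 px, and the bystanders look unmoved. Handing in.

Call:
{"fn": "play_rows", "kwargs": {
  "rows": [
    {"dx": -0.02, "dy": 0, "dz": 0, "spin": 0},
    {"dx": 0, "dy": 0, "dz": 0, "spin": 0},
    {"dx": 0, "dy": 0, "dz": 0, "spin": 0},
    {"dx": 0, "dy": 0, "dz": 0, "spin": 0},
    {"dx": 0, "dy": 0, "dz": 0, "spin": 0}
  ]
}}

```text
time: 23.68
tcp_pos: [0.3879, -0.0925, 0.1824]
eef_rot: [0.925, 1.57, 2.659]
ft_force: [-0.0, -0.4, -0.2]
gripper_width: 0.585
```

```bash
python3 -c "
from bench import *
print(hand_in())"
```

```text
the job is handed in; nothing more can be done
None
```

The clip is locked round the eye's bar, lying flat and released, and the job was handed in at 23.7 s of the 69 s allowed. `hand_in()` gave no verdict.

- **Feeling for the eye:** I touched the clip's bumper to the bar at about 6 N. That put the bar at about x = 0.541 m, roughly 6 mm nearer the robot than `eye_mid`.
- **Pressing in:** I pressed the gate sideways about 19 mm against the bar. The force rose from about 2 N to 6 N, and I stopped about where the gate's hard stop should be.
- **Seating and proof pull:** Drawing back shut the gate, and the bar met the bow about 80 mm ahead of `clip_grip`, as specified. I held the pull for over a second at about 11.6 N horizontally, about 12.6 N with the vertical part, under the 18 N limit.
- **Last checks:** The final pictures show the gate shut, the bar in the bow and the clip flat, within about 1 pixel of where I predicted. The bystanders I could see in the top view looked unmoved; the arm hid most of the tongs.
- **Disagreement:** The camera placed the bar between x = 0.533 and 0.542 m depending on the view, so I relied on the touch instead. TCP readings just after large moves were off by 1–2 mm until the arm settled.

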